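# Fetch the hemmed-in printing block and tidy the pigment jars

### The job

The flower printing block on the wooden stand is hemmed in by three pigment jars. First move all three jars upright onto the steel tray, leaving the block where it is, and while they stand there fetch the block and press it fully home, flat, in its matching cutout in the foam case. Then put each jar back on the stand, upright and centred on the spot of its own colour, and let go of everything.

Things in the scene. Friction and masses are not known exactly. Their poses are not given: they have to be found in the camera images.
- jar_red_mid (a point): red pigment jar: an upright, closed round jar, 54 mm in diameter and 115 mm tall with its red lid (top 18 mm, 53 mm wide), a paper band round it, about 0.2 kg; starts standing on the red spot. The point is the jar's centre, half-way up (57 mm above its underside); z up.
- jar_blue_mid (a point): blue pigment jar: an upright, closed round jar, 54 mm in diameter and 115 mm tall with its blue lid (top 18 mm, 53 mm wide), a paper band round it, about 0.2 kg; starts standing on the blue spot. The point is the jar's centre, half-way up (57 mm above its underside); z up.
- jar_yellow_mid (a point): yellow pigment jar: an upright, closed round jar, 54 mm in diameter and 115 mm tall with its yellow lid (top 18 mm, 53 mm wide), a paper band round it, about 0.2 kg; starts standing on the yellow spot. The point is the jar's centre, half-way up (57 mm above its underside); z up.
- block_mid (a point): printing block of dark wood, pale carved flower on top, 50 mm high, 0.16 kg: a body 45 (its x) by 64 mm (its y) with a rounded tongue 24 mm wide at each y end, 100 mm over all along y; same either way round. Starts flat on the 14 mm thick wooden stand, the jars about 12 mm from its long sides: two on the robot's side, one beyond. The point is its centre, 25 mm above its underside; z up.
- spot_red: red disc fixed on the wooden stand (220 by 230 mm), the red jar's place; 72 mm in diameter, 4 mm thick. Origin: centre of its underside; z up. Centres are 84 mm or more apart. Axes parallel to the block's at the start (to 0.05 rad); the two spots on the robot's side lie side by side along y.
- spot_blue: blue disc fixed on the wooden stand (220 by 230 mm), the blue jar's place; 72 mm in diameter, 4 mm thick. Origin: centre of its underside; z up. Centres are 84 mm or more apart. Axes parallel to the block's at the start (to 0.05 rad); the two spots on the robot's side lie side by side along y.
- spot_yellow: yellow disc fixed on the wooden stand (220 by 230 mm), the yellow jar's place; 72 mm in diameter, 4 mm thick. Origin: centre of its underside; z up. Centres are 84 mm or more apart. Axes parallel to the block's at the start (to 0.05 rad); the two spots on the robot's side lie side by side along y.
- tray: empty fixed steel tray on the table, the side area, 300 mm (its x) by 120 mm (its y) outside, with a flat floor 4 mm thick (top of floor 4 mm above the origin), walls 4 mm thick and 14 mm high. Origin: centre of its underside; z up. Holds three jars in a row.
- foam: fixed case with dark foam, 188 (x) by 158 mm, rim 30 mm high, foam top 28 mm. Origin: at table height under the centre of the block's cutout, 59 mm from the case's -x edge, mid-way in y; z up. The cutout is the block's outline (same x, y axes, either way round) plus 3 mm all round, 20 mm deep, orange floor 8 mm above the origin. Beyond it at +x two square cutouts, one holding a small stamp 14 mm proud.
Not all that is in view belongs to the job. What is shaped like the part that bears jar_red_mid but pink is not meant.

How it is judged:
By the outcome, as a careful person would: the job done as asked, in the order asked, and still so for the second after the job is handed in, with the robot touching nothing.
It also fails if it takes over 144 s, if anything falls off the work surface, if the arm or the gripper's body presses on something with over 40 N, if the wrist force passes 120 N, or if a joint passes its speed limit or range.

### The arm

A 7-joint arm with a two-finger parallel gripper is mounted at the origin on the work surface. World frame = base frame: x ahead of the robot, y to its left, z up, the work surface at z = 0. Lengths are in m, angles in degrees, forces in N, time in s.
With the tool pointing down it reaches from about 0.425 to 0.875 m from the base axis. Payload 4.7 kg.
Tool frame: the origin (TCP) lies at the very end of the fingers, on their centre line; the grasp point (between the pads) lies 19 mm behind it; z points along the fingers, y is the line along which they close (so a half turn about z gives the same grasp; the last joint's range is limited). The gripper opens to 87 mm and grips with 3 to 60 N. Pads are 19 mm wide; open, the fingers measure 117 mm over their backs; the gripper's body (75 mm by 190 mm) begins 51 mm behind the grasp point.
Start: joints at [69.334, 18.392, -4.016, 83.108, 1.295, 78.541, -3.26], TCP at [0.238, -0.605, 0.223] pointing down, gripper open.
Joint ranges: [-163.93, 163.93], [-17.29, 119.83], [-79.2, 71.16], [3.27, 140.29], [-89.18, 269.18], [5.43, 117.66], [-154.24, 154.24]. Speed limits (degrees/s): [147.25, 147.25, 180, 180, 180, 180, 180].

### API

Orientations are given as [roll, pitch, yaw] about the fixed x, y, z axes, in that order (R = Rz(yaw) Ry(pitch) Rx(roll)).
In Python, from cell import telemetry, cams, env gives the robot as it stands.
- The arm moves only by the tool arm_command, never from a script. Its argument "series" is text: rows parted by semicolons, each of 5 numbers parted by spaces: the shift along the tool's x, y, z in mm, then the turn about the tool's z in rad, then the closure in counts, from 0 (fully open) to 255 (shut). A call has 1 to 20 rows; each row shifts and turns the commanded pose from where the row before left it, along the tool's axes as they then stand; what a row does not reach is not made up. A row lasts 1/12 s, in which the tool goes at most 41.7 mm and 7.16 degrees, less where a joint would pass 70% of its speed; a pose out of reach is approached as far as the arm can. A call is refused whole if a number of a shift passes 41.7 or a number of a turn 0.125, either way. A call with a gripper value outside its range is refused whole. The fingers move at their own pace and stop on an object; "squeeze" is the grip in N (left out, the last holds). Time passes only in rows, so rows that do not move let the fingers close. It gives the time, the measured TCP pose, the force, the opening and the grip force at its end, in the units of the state.
- telemetry.get_obs(): the state, without advancing time (a new reading comes with each control period).
- cams.read_camera(name): name is "scene" or "top" or "wrist"; returns the picture (480x640x3 uint8, blue, green, red); there is no depth.
- cams.calibration(name): a dict with "K" (3x3 intrinsics, pixels), "origin" and "rotation" of the camera in the world; the wrist camera has in their place "hand_eye" (4x4, takes a point from camera to tool coordinates, whose origin is the TCP and whose axes are the flange's). Camera axes: x right, y down, z forward; pixel columns grow to the right and rows downward; lengths in m; the calibration is good to about 2 mm. The wrist camera is an equidistant fisheye: a pixel r from the principal point sees the ray r / f radians off the axis. A picture is of the moment at which its call begins: read the wrist's pose just before it. calibration takes no time and is no camera call.
- env.sign_off(): hands the job in; it is judged then, once.
The state is a dict: "time_s": time; "qpos": joint angles; "joint_velocities": joint speeds; "effort": joint torques, N m; "tool_pos": TCP position; "tool_rot": TCP orientation; "force": force on the tool from outside, world axes, zero at the start; "wrist_torque": the same for the moment, N m; "grip_width": finger opening in m; "grasp_force": force on a finger pad.
Only numpy, scipy, OpenCV 4.12 (cv2) and the standard library are available. Lean on these libraries where they do the work, as an engineer would, in place of code of your own. Each camera call takes 0.05 s, during which the arm holds its last target. There are 200 camera calls.

## Working session

There is one attempt and no reset: what is moved stays moved. The work goes in short steps, Python scripts to look and compute and a tool call to move; the robot and the scene stay as the last step left them, time stands still between calls to the robot, and variables do not carry over. Pictures are saved under pics/ and viewed, at most 14 in all, crops included, and the job is handed in when it is done.

Besides the shell and the picture viewer there is one more tool, called after "Emit:" in YAML: its name, and indented under it one key for each argument. arm_command: Moves the arm, as the interface text tells. Its arguments: {"type":"object","properties":{"series":{"type":"string"},"squeeze":{"type":"number"}},"required":["series"]}

```bash
mkdir -p pics; ls; python3 - <<'E'
from cell import telemetry,cams
import cv2
o=telemetry.get_obs();print({k:o[k] for k in('time_s','tool_pos','tool_rot','grip_width','force')})
for n in('scene','top','wrist'):
    cv2.imwrite(f'pics/{n}0.png',cams.read_camera(n));print(n,cams.calibration(n))
E
```

```text
pics
{'time_s': 0.0, 'tool_pos': array([ 0.23772819, -0.60439447,  0.22144555]), 'tool_rot': array([-1.79891785e+02,  4.16210924e-03,  2.14795455e+01]), 'grip_width': 0.08721575003943424, 'force': array([ 0.15183994,  0.3554945 , -0.64832489])}
scene {'K': array([[617.50587943,   0.        , 319.6780894 ],
       [  0.        , 617.50587943, 234.19682136],
       [  0.        ,   0.        ,   1.        ]]), 'origin': array([ 1.36365529, -0.01655989,  0.75925105]), 'rotation': array([-130.15004755,   -0.54692853,   89.76583372])}
top {'K': array([[597.52088806,   0.        , 327.60593403],
       [  0.        , 597.52088806, 234.46505882],
       [  0.        ,   0.        ,   1.        ]]), 'origin': array([ 0.33526358, -0.00478277,  1.13781034]), 'rotation': array([-168.16670589,   -0.29508841,  -91.09228269])}
wrist {'K': array([[371.64829954,   0.        , 326.02622922],
       [  0.        , 371.64829954, 243.40568055],
       [  0.        ,   0.        ,   1.        ]]), 'hand_eye': array([[ 1.79658616e-04, -9.61638392e-01, -2.74320196e-01,
         7.35394331e-02],
       [ 9.99999951e-01,  1.02362248e-04,  2.96088809e-04,
        -3.97092639e-04],
       [-2.56650334e-04, -2.74320236e-01,  9.61638364e-01,
        -1.62943693e-01],
       [ 0.00000000e+00,  0.00000000e+00,  0.00000000e+00,
         1.00000000e+00]])}
```

View pics/top0.png

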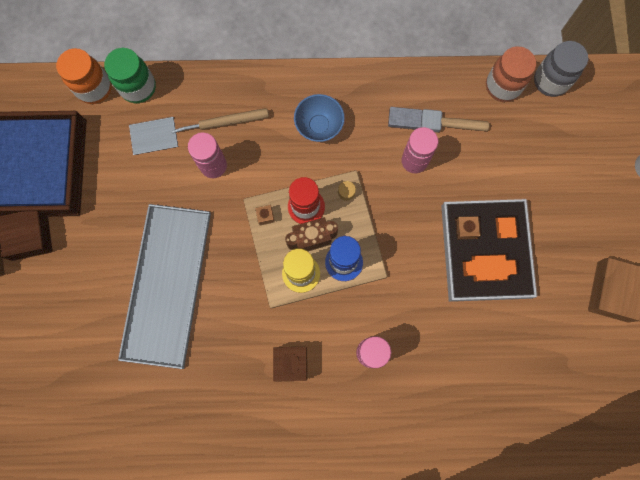

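View pics/scene0.png

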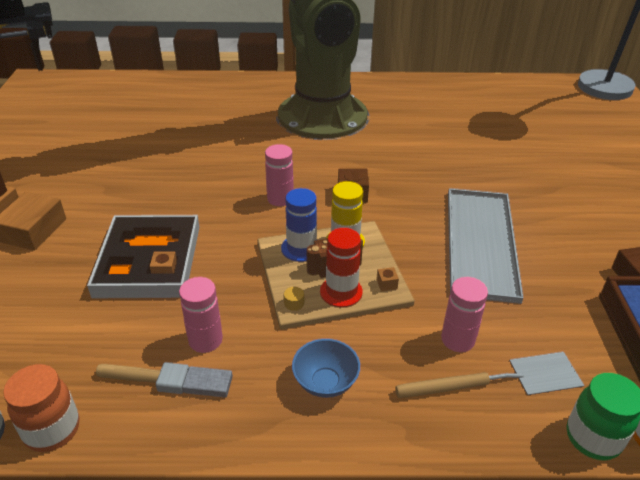

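Top: the red jar's lid is at (304,188), blue (345,250), yellow (298,265), and the block is at (312,235). The tray is at (166,287) and the foam cutout at (490,268). Possible mix-ups: pink jars at (205,150), (421,145) and (374,352), an orange-red jar at (513,68) and brown blocks at (290,364) and (265,214). By the description I choose the jars and block on the stand. Next I'll check the choice in crops.

```bash
cat > h.py <<'E'
import numpy as np, cv2
from scipy.spatial.transform import Rotation as R
from cell import telemetry,cams
def ray(n,px,obs=None):
    c=cams.calibration(n);K=c['K'];u=np.array([(px[0]-K[0,2])/K[0,0],(px[1]-K[1,2])/K[1,1]])
    if n=='wrist':
        r=np.hypot(*u);d=np.r_[u/r*np.sin(r),np.cos(r)] if r>0 else np.r_[0,0,1.]
        T=R.from_euler('xyz',obs['tool_rot'],degrees=True).as_matrix();H=c['hand_eye']
        return T@H[:3,3]+obs['tool_pos'],T@H[:3,:3]@d
    d=R.from_euler('xyz',c['rotation'],degrees=True).apply(np.r_[u,1]);return np.array(c['origin']),d/np.linalg.norm(d)
def plane(n,px,z,obs=None):
    o,d=ray(n,px,obs);return o+d*(z-o[2])/d[2]
def tri(rays):
    A=sum(np.eye(3)-np.outer(d,d) for o,d in rays);b=sum((np.eye(3)-np.outer(d,d))@o for o,d in rays)
    p=np.linalg.solve(A,b);return p,[np.linalg.norm(np.cross(p-o,d))*1e3 for o,d in rays]
def proj(n,p,obs=None):
    c=cams.calibration(n);K=c['K']
    if n=='wrist':
        T=R.from_euler('xyz',obs['tool_rot'],degrees=True).as_matrix();H=c['hand_eye']
        q=H[:3,:3].T@(T.T@(np.array(p)-obs['tool_pos'])-H[:3,3]);t=np.arctan2(np.hypot(q[0],q[1]),q[2]);q=np.r_[q[:2]/np.hypot(q[0],q[1])*t,1]
    else: q=R.from_euler('xyz',c['rotation'],degrees=True).inv().apply(np.array(p)-c['origin'])
    q=K@q;return q[:2]/q[2]
E
python3 - <<'E'
import cv2,numpy as np
t=cv2.imread('pics/top0.png');s=cv2.imread('pics/scene0.png')
f=lambda im,x,y,w,h,k:cv2.resize(im[y:y+h,x:x+w],None,fx=k,fy=k,interpolation=cv2.INTER_CUBIC)
# top stand 240..390 x 165..310 x4 -> 600x580 ; 
cv2.imwrite('pics/c1.png',f(t,240,168,155,140,5)[:600,:775] if 0 else f(t,240,168,155,145,4))
cv2.imwrite('pics/c2.png',f(s,250,175,165,150,4))
a=f(t,440,195,100,110,4);b=f(t,115,200,100,172,3)
o=np.zeros((520,720,3),np.uint8);o[:440,:400]=a;o[:516,410:710]=b;cv2.imwrite('pics/c3.png',o)
cv2.imwrite('pics/c4.png',np.hstack([f(s,90,205,115,100,4),f(s,440,180,85,125,4)[:400]]))
E
```

```text
(no output)
```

View pics/c1.png

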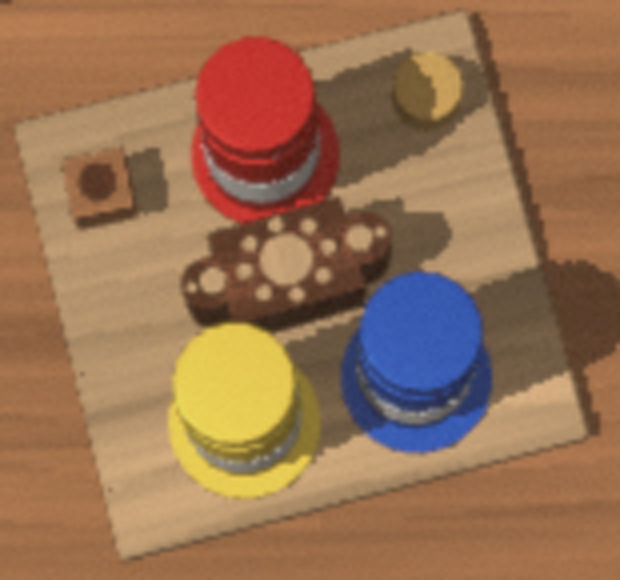

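View pics/c2.png

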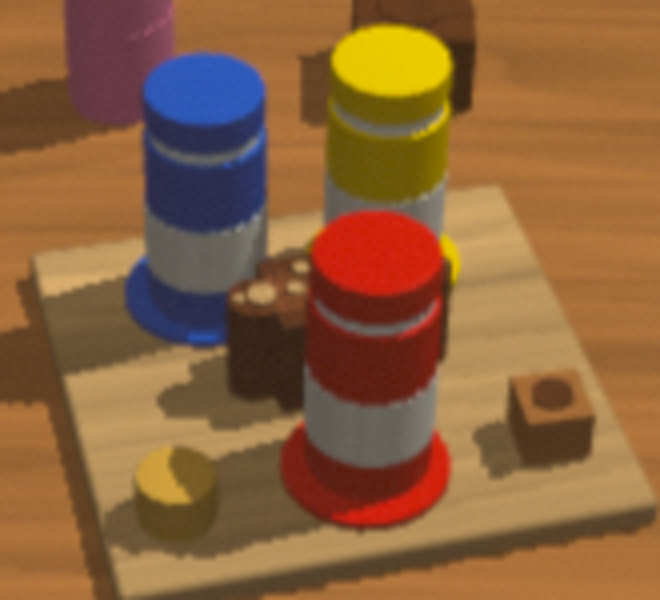

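View pics/c3.png

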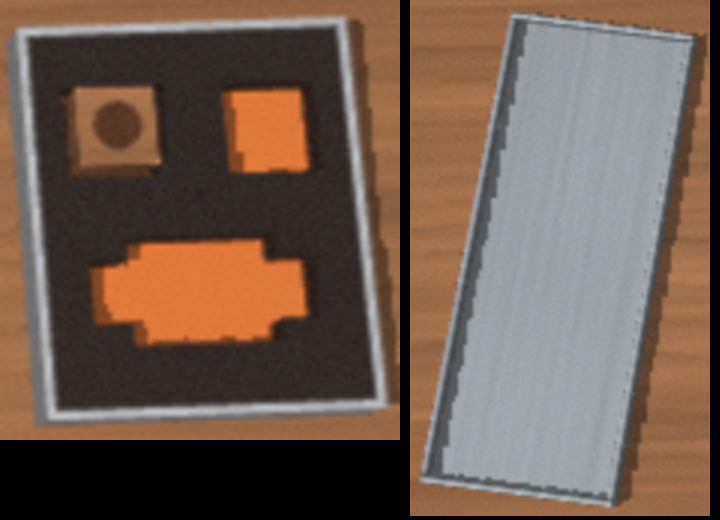

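Crops: lids at red (256,95), yellow (234,383) and blue (421,329) in c1; the same lids at (377,254), (391,63) and (205,90) in c2. The block's centre flower is at (286,259), and a gold cylinder and a small cube also sit on the stand. In c3 the block cutout is at (200,290), and the tray is empty.

```bash
python3 - <<'E'
from h import *
np.set_printoptions(precision=4,suppress=True)
g=lambda x,y,k,ox,oy:((x+.5)/k-.5+ox,(y+.5)/k-.5+oy)
T=lambda x,y:g(x,y,4,240,168); S=lambda x,y:g(x,y,4,250,175)
for n,a,b,s in(('red',(256,95),(377,254),(266,147)),('blue',(421,329),(205,90),(417,378)),('yel',(234,383),(391,63),(244,424))):
    p,e=tri([ray('top',T(*a)),ray('scene',S(*b))]);print(n,p,e,'spot',plane('top',T(*s),.018))
for a,b in(((359,237),(262,293)),((381,232),(237,298))):print('blk tri',tri([ray('top',T(*a)),ray('scene',S(*b))]))
B=[plane('top',T(*q),.064) for q in((286,259),(212,280),(359,237),(191,287),(381,232))];print('blk',B[0],[ (B[i]+B[i+1])/2 for i in(1,3)]);d=B[3]-B[4];print(np.degrees(np.arctan2(d[1],d[0])))
C=[plane('top',T(*q),.014) for q in((18,126),(468,12),(588,435),(120,557))];print('stand',C)
F=[plane('top',g(*q,4,440,195),.030) for q in((14,30),(350,17),(387,405),(50,418))]
def rect(F):
    F=np.array(F);print(F,'len',[np.linalg.norm(F[i]-F[i-1]) for i in range(4)],'c',F.mean(0));
    for i,j in((0,3),(1,2),(0,1),(3,2)):d=F[i]-F[j];print(np.degrees(np.arctan2(d[1],d[0])))
print('foam');rect(F)
print('tray');rect([plane('top',g(*q,3,115,200),.014) for q in((101,15),(284,37),(207,505),(11,478))])
print('cut',plane('top',g(199,290,4,440,195),.018))
print('cube',plane('top',T(98,180),.035),'gold',plane('top',T(428,86),.03))
E
```

```text
red [0.6247 0.0286 0.128 ] [np.float64(2.021034002096793), np.float64(2.0210340020968074)] spot [0.63   0.0254 0.018 ]
blue [ 0.5189 -0.0411  0.1291] [np.float64(1.997903533794922), np.float64(1.9979035337949107)] spot [ 0.5156 -0.0449  0.018 ]
yel [0.4972 0.0392 0.1279] [np.float64(1.8342828019907125), np.float64(1.8342828019907196)] spot [0.4951 0.0374 0.018 ]
blk tri (array([ 0.5745, -0.0163,  0.0631]), [np.float64(1.8475106352437534), np.float64(1.8475106352437514)])
blk tri (array([ 0.5769, -0.0267,  0.0623]), [np.float64(1.635512734273163), np.float64(1.6355127342731617)])
blk [0.5646 0.0156 0.064 ] [array([0.5648, 0.0158, 0.064 ]), array([0.5644, 0.0155, 0.064 ])]
105.48046607333332
stand [array([0.6437, 0.1459, 0.014 ]), array([ 0.6978, -0.0746,  0.014 ]), array([ 0.4874, -0.1253,  0.014 ]), array([0.434 , 0.0962, 0.014 ])]
foam
[[ 0.6266 -0.2377  0.03  ]
 [ 0.6302 -0.3996  0.03  ]
 [ 0.4437 -0.4005  0.03  ]
 [ 0.4406 -0.2434  0.03  ]] len [np.float64(0.18610000787216507), np.float64(0.161980815665145), np.float64(0.18648304263429702), np.float64(0.15705881227083354)] c [ 0.5353 -0.3203  0.03  ]
1.7811174362708537
0.2676259658202261
91.26997079887919
91.13794616832276
tray
[[0.6358 0.3313 0.014 ]
 [0.6191 0.2129 0.014 ]
 [0.3252 0.2536 0.014 ]
 [0.3437 0.374  0.014 ]] len [np.float64(0.2952698525750086), np.float64(0.11962186631067852), np.float64(0.2966779422168558), np.float64(0.12181164440210948)] c [0.481 0.293 0.014]
-8.302959391107617
-7.880431781522449
81.95031352271637
81.28723637431554
cut [ 0.501  -0.3205  0.018 ]
cube [0.6107 0.1049 0.035 ] gold [ 0.6557 -0.0532  0.03  ]
```

```bash
cat >> h.py <<'E'
def rows(p,yaw,n,start=None,clos=0):
    """uniform world-straight move to p (m), yaw deg; prints rows; returns the end pose"""
    if start is None:
        o=telemetry.get_obs();start=(o['tool_pos'],o['tool_rot'][2])
    p0,y0=np.array(start[0]),start[1];p=np.array(p);d=(p-p0)*1e3/n;w=np.radians((yaw-y0+180)%360-180)/n;out=[]
    for i in range(n):
        y=np.radians(y0)+w*i;c,s=np.cos(y),np.sin(y)   # tool x=(c,s,0), y=(s,-c,0), z=down
        out.append(f'{d[0]*c+d[1]*s:.1f} {d[0]*s-d[1]*c:.1f} {-d[2]:.1f} {-w:.3f} {clos}')
    print('; '.join(out));return (p,yaw)
E
python3 - <<'E'
from h import *
rows((.48,-.33,.20),91,18)
E
```

```text
18.1 -9.3 1.2 -0.067 0; 18.7 -8.0 1.2 -0.067 0; 19.2 -6.7 1.2 -0.067 0; 19.6 -5.4 1.2 -0.067 0; 19.9 -4.1 1.2 -0.067 0; 20.2 -2.8 1.2 -0.067 0; 20.3 -1.4 1.2 -0.067 0; 20.3 -0.0 1.2 -0.067 0; 20.3 1.3 1.2 -0.067 0; 20.2 2.7 1.2 -0.067 0; 19.9 4.1 1.2 -0.067 0; 19.6 5.4 1.2 -0.067 0; 19.2 6.7 1.2 -0.067 0; 18.7 8.0 1.2 -0.067 0; 18.1 9.2 1.2 -0.067 0; 17.5 10.4 1.2 -0.067 0; 16.7 11.6 1.2 -0.067 0; 15.9 12.7 1.2 -0.067 0
```

Emit:
arm_command:
  series: "18 -9 1 -0.067 0; 19 -8 1 -0.067 0; 19 -7 1 -0.067 0; 20 -5 1 -0.067 0; 20 -4 1 -0.067 0; 20 -3 1 -0.067 0; 20 -1 1 -0.067 0; 20 0 1 -0.067 0; 20 1 1 -0.067 0; 20 3 1 -0.067 0; 20 4 1 -0.067 0; 20 5 1 -0.067 0; 19 7 1 -0.067 0; 19 8 1 -0.067 0; 18 9 1 -0.067 0; 17 10 1 -0.067 0; 17 12 1 -0.067 0; 16 13 1 -0.067 0; 0 0 0 0 0; 0 0 0 0 0"

```text
time_s: 1.82
tool_pos: [0.4818, -0.3308, 0.2043]
tool_rot: [-180.0, -0.0, 90.7]
force: [-0.5, 0.2, 0.4]
grip_width: 0.0868
grasp_force: 0.0
```

```bash
python3 - <<'E'
from h import *
o=telemetry.get_obs();print(o['time_s'],o['tool_pos'],o['tool_rot'],o['qpos'],o['force'])
cv2.imwrite('pics/w1.png',cams.read_camera('wrist'))
rows((.53,.0,.24),105.5,18)
print(proj('wrist',(.501,-.3205,.028),o))
E
```

```text
1.8167 [ 0.48177313 -0.33081612  0.20426691] [-1.79975224e+02 -2.27256422e-02  9.06840117e+01] [ 52.56412825  12.47271695 -23.85475414  93.57337192   5.17850248
  75.08141448  28.55601086] [-0.51545127  0.19533051  0.368891  ]
18.4 2.9 -2.0 -0.015 0; 18.4 3.2 -2.0 -0.015 0; 18.3 3.4 -2.0 -0.015 0; 18.3 3.7 -2.0 -0.015 0; 18.2 4.0 -2.0 -0.015 0; 18.2 4.2 -2.0 -0.015 0; 18.1 4.5 -2.0 -0.015 0; 18.0 4.8 -2.0 -0.015 0; 18.0 5.0 -2.0 -0.015 0; 17.9 5.3 -2.0 -0.015 0; 17.8 5.5 -2.0 -0.015 0; 17.7 5.8 -2.0 -0.015 0; 17.7 6.1 -2.0 -0.015 0; 17.6 6.3 -2.0 -0.015 0; 17.5 6.6 -2.0 -0.015 0; 17.4 6.8 -2.0 -0.015 0; 17.3 7.1 -2.0 -0.015 0; 17.2 7.3 -2.0 -0.015 0
[348.68512958 210.39658128]
```

View pics/w1.png

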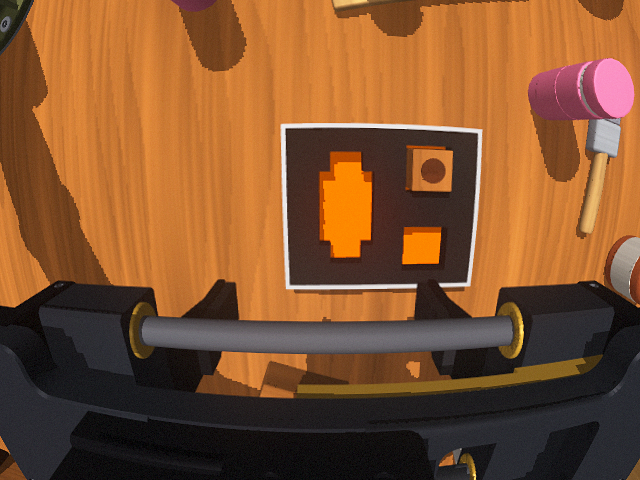

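The wrist view shows the case corners at (282,125), (482,129), (469,287) and (287,287), with the block cutout centred near (347,207), close to my prediction of (349,210). Next I move over the stand.

Emit:
arm_command:
  series: "18 3 -2 -0.015 0; 18 3 -2 -0.015 0; 18 3 -2 -0.015 0; 18 4 -2 -0.015 0; 18 4 -2 -0.015 0; 18 4 -2 -0.015 0; 18 5 -2 -0.015 0; 18 5 -2 -0.015 0; 18 5 -2 -0.015 0; 18 5 -2 -0.015 0; 18 6 -2 -0.015 0; 18 6 -2 -0.015 0; 18 6 -2 -0.015 0; 18 6 -2 -0.015 0; 17 7 -2 -0.015 0; 17 7 -2 -0.015 0; 17 7 -2 -0.015 0; 17 7 -2 -0.015 0; 0 0 0 0 0; 0 0 0 0 0"

```text
time_s: 3.53
tool_pos: [0.5297, 0.0003, 0.2407]
tool_rot: [180.0, 0.0, 106.2]
force: [0.7, -0.1, -0.6]
grip_width: 0.0867
grasp_force: 0.0
```

```bash
python3 - <<'E'
from h import *
o=telemetry.get_obs();print(o['time_s'],o['tool_pos'],o['tool_rot'],o['force'])
im=cams.read_camera('wrist');cv2.imwrite('pics/w2.png',im)
o1={'tool_pos':np.array([0.48177313,-0.33081612,0.20426691]),'tool_rot':[-179.975,-.0227,90.684]}
w=cv2.imread('pics/w1.png').astype(int);m=((w[...,2]>150)&(w[...,2]-w[...,0]>140)).astype(np.uint8);m[:,:300]=0;m[:,395:]=0;m[:140]=0;m[270:]=0
n,l,st,c=cv2.connectedComponentsWithStats(m);i=1+st[1:,4].argmax();print(st[i],c[i])
m=l==i
xs=lambda r:(np.where(m[r])[0].min(),np.where(m[r])[0].max()+1)
ys=lambda q:(np.where(m[:,q])[0].min(),np.where(m[:,q])[0].max()+1)
for r in(185,200,230):
    a,b=xs(r);print('row',r,a,b,plane('wrist',(a-.5,r),.028,o1)[:2],plane('wrist',(b-.5,r),.008,o1)[:2])
for q in(338,346,354):
    a,b=ys(q);print('col',q,a,b,plane('wrist',(q,a-.5),.028,o1)[:2],plane('wrist',(q,b-.5),.008,o1)[:2])
print([plane('wrist',p,.03,o1)[:2] for p in((282,125),(482,129),(469,287),(287,287))])
E
```

```text
3.5333 [5.29734131e-01 2.86730059e-04 2.40711411e-01] [1.79988984e+02 8.90716026e-03 1.06215728e+02] [ 0.65894676 -0.10547856 -0.62356104]
[ 320  152   52  106 4656] [345.23002577 204.25902062]
row 185 320 372 [ 0.47365895 -0.29666198] [ 0.52394514 -0.29818394]
row 200 320 372 [ 0.47378294 -0.3106307 ] [ 0.52446229 -0.31303893]
row 230 320 371 [ 0.47401629 -0.33917118] [ 0.52465841 -0.34340584]
col 338 152 258 [ 0.49008786 -0.26566308] [ 0.4927171 -0.3726404]
col 346 152 257 [ 0.49733083 -0.26552389] [ 0.5008335  -0.37147963]
col 354 152 257 [ 0.50458937 -0.26535871] [ 0.50899194 -0.37139166]
[array([ 0.43947605, -0.24168844]), array([ 0.62667381, -0.23713227]), array([ 0.62870477, -0.39666954]), array([ 0.44242178, -0.39672702])]
```

View pics/w2.png

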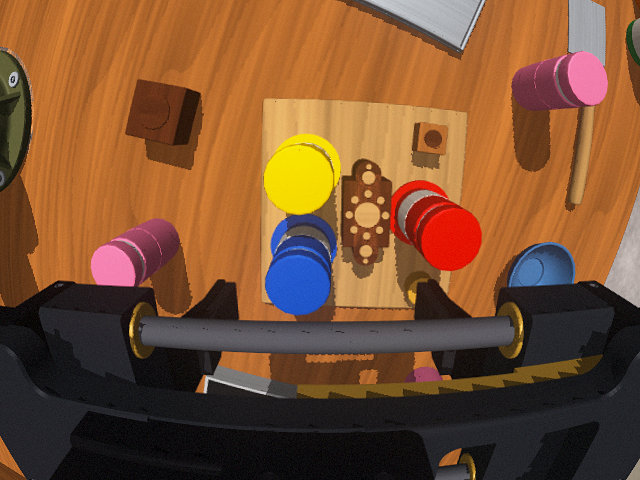

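The wrist view shows the yellow lid at (299,180), blue (298,282), red (447,236) and the block's flower centre at (367,215), with its end dots at (369,177) and (366,251).

```bash
python3 - <<'E'
from h import *
np.set_printoptions(precision=4,suppress=True)
o={'tool_pos':np.array([.52973,.00029,.24071]),'tool_rot':[179.989,.009,106.216]}
T=lambda x,y:((x+.5)/4-.5+240,(y+.5)/4-.5+168)
S=lambda x,y:((x+.5)/4-.5+250,(y+.5)/4-.5+175)
w=cv2.imread('pics/w2.png').astype(int)
hsv=cv2.cvtColor(w.astype(np.uint8),cv2.COLOR_BGR2HSV)
for n,a,b,s in(('red',(447,236),(256,95),(377,254)),('blue',(298,282),(421,329),(205,90)),('yel',(299,180),(234,383),(391,63))):
    p,e=tri([ray('wrist',a,o),ray('top',T(*b))]);print(n,p,np.round(e,1),'3:',tri([ray('wrist',a,o),ray('top',T(*b)),ray('scene',S(*s))])[0],'w@.133',plane('wrist',a,.133,o)[:2],'t@.133',plane('top',T(*b),.133)[:2])
for a,b in(((367,215),(286,259)),((369,177),(212,280)),((366,251),(359,237))):
    p,e=tri([ray('wrist',a,o),ray('top',T(*b))]);print('blk',p,np.round(e,1),plane('wrist',a,.064,o)[:2],plane('top',T(*b),.064)[:2])
d=plane('wrist',(369,177),.064,o)-plane('wrist',(366,251),.064,o);print(np.degrees(np.arctan2(d[1],d[0])))
# tray: far corners & stand check
print('stand',[plane('wrist',p,.014,o)[:2] for p in((263,98),(467,112),(262,302))])
E
```

```text
red [0.6299 0.0266 0.1059] [1.2 1.2] 3: [0.6229 0.0288 0.1261] w@.133 [0.6177 0.0302] t@.133 [0.6232 0.0264]
blue [ 0.5182 -0.0427  0.1242] [1.7 1.7] 3: [ 0.5178 -0.0409  0.1283] w@.133 [ 0.5164 -0.0384] t@.133 [ 0.5182 -0.043 ]
yel [0.4966 0.0378 0.1291] [0.6 0.6] 3: [0.4968 0.0388 0.1279] w@.133 [0.4963 0.0387] t@.133 [0.4963 0.0371]
blk [0.5643 0.0158 0.0619] [0.7 0.7] [0.5633 0.0164] [0.5646 0.0156]
blk [0.5557 0.0503 0.0589] [0.7 0.7] [0.5544 0.051 ] [0.5553 0.0496]
blk [ 0.5742 -0.0181  0.0619] [0.6 0.6] [ 0.5732 -0.0174] [ 0.5743 -0.0181]
105.36951170992494
stand [array([0.4315, 0.0978]), array([0.6431, 0.1496]), array([ 0.4865, -0.1235])]
```

Emit:
arm_command:
  series: "11 -5 15 0.014 0; 11 -6 15 0 0; 12 -5 15 0 0; 12 -6 15 0 0; 0 0 20 0 0; 0 0 20 0 0; 0 0 20 0 0; 0 0 20 0 0; 0 0 15 0 0; 0 0 9 0 0; 0 0 0 0 0; 0 0 0 0 0"
  squeeze: 25

```text
time_s: 4.58
tool_pos: [0.4961, 0.0365, 0.0765]
tool_rot: [-180.0, -0.0, 105.2]
force: [-0.0, 0.2, 0.2]
grip_width: 0.0871
grasp_force: 0.0
```

```bash
python3 - <<'E'
from h import *
o=telemetry.get_obs();print(o['tool_pos'],o['tool_rot'],o['force'])
im=cams.read_camera('wrist');t=cams.read_camera('top')
t=cv2.resize(t[160:310,230:400],None,fx=3,fy=3,interpolation=cv2.INTER_CUBIC)
cv2.imwrite('pics/w3.png',im)
print(proj('wrist',(.4965,.0385,.133),o))
E
```

```text
[0.49605634 0.03651734 0.07649901] [-1.79965422e+02 -8.97925883e-03  1.05174963e+02] [-0.0097686   0.19056266  0.16184084]
[333.27688053 364.66935167]
```

View pics/w3.png

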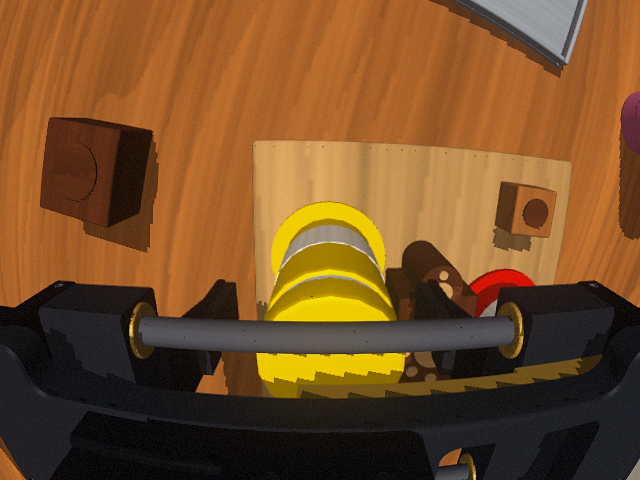

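Emit:
arm_command:
  series: "0 1.5 0 0 0; 0 0 0 0 255; 0 0 0 0 255; 0 0 0 0 255; 0 0 0 0 255; 0 0 0 0 255; 0 0 0 0 255; 0 0 0 0 255; 0 0 0 0 255; 0 0 -5 0 255; 0 0 -15 0 255; 0 0 -20 0 255; 0 0 -20 0 255; 0 0 -20 0 255; 0 0 0 0 255"
  squeeze: 25

```text
time_s: 5.93
tool_pos: [0.4998, 0.0379, 0.1603]
tool_rot: [179.7, 0.1, 105.2]
force: [1.1, -0.4, -1.8]
grip_width: 0.0536
grasp_force: 25.0
```

```bash
python3 - <<'E'
from h import *
o=telemetry.get_obs();print(o['time_s'],o['tool_pos'],o['tool_rot'],o['force'],o['grip_width'],o['grasp_force'])
E
```

```text
5.9333 [0.49981475 0.03791004 0.16026157] [1.79669526e+02 1.29285513e-01 1.05244287e+02] [ 1.07005033 -0.40664885 -1.83936678] 0.053617132267628126 24.999714069999754
```

Emit:
arm_command:
  series: "10 -2 0 0 255; 20 -3 0 0 255; 21 -3 0 0 255; 21 -4 0 0 255; 21 -3 0 0 255; 21 -4 0 0 255; 21 -3 0 0 255; 21 -4 0 0 255; 21 -3 0 0 255; 21 -4 0 0 255; 21 -3 0 0 255; 21 -4 0 0 255; 21 -3 0 0 255; 21 -4 0 0 255; 11 -1 0 0 255; 0 0 20 0 255; 0 0 20 0 255; 0 0 20 0 255; 0 0 15 0 255; 0 0 0 0 255"

```text
time_s: 7.6
tool_pos: [0.3701, 0.3056, 0.0772]
tool_rot: [-179.5, 0.1, 105.3]
force: [-0.6, -0.0, -1.8]
grip_width: 0.0535
grasp_force: 25.0
```

```bash
python3 - <<'E'
from h import *
o=telemetry.get_obs();print(o['time_s'],o['tool_pos'],o['tool_rot'],o['force'],o['grip_width'],o['qpos'])
cv2.imwrite('pics/w4.png',cams.read_camera('wrist'))
E
```

```text
7.6 [0.37013996 0.30561887 0.07721318] [-1.79498136e+02  9.24736387e-02  1.05313173e+02] [-0.63698735 -0.04420989 -1.8024132 ] 0.053502997610992024 [ 10.47396058  11.77823605 -56.88345131 114.41825563  11.1767661
  60.04563231 -36.25313963]
```

View pics/w4.png

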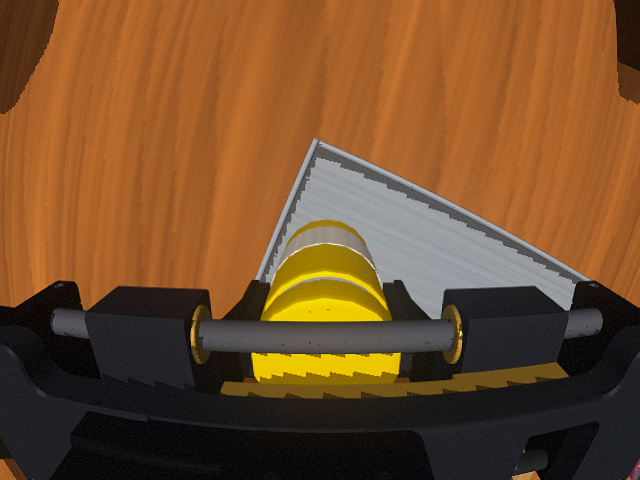

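Emit:
arm_command:
  series: "0 7 0 0 255; 0 0 8 0 255; 0 0 5 0 255; 0 0 0.5 0 255; 0 0 0 0 255; 0 0 0 0 255"

```text
time_s: 8.15
tool_pos: [0.3809, 0.3095, 0.0682]
tool_rot: [180.0, 0.0, 105.2]
force: [0.1, 0.6, -2.3]
grip_width: 0.0536
grasp_force: 25.0
```

```bash
python3 - <<'E'
from h import *
np.set_printoptions(precision=4,suppress=True)
print(plane('wrist',(316,142),.014,{'tool_pos':np.array([.37014,.30562,.07721]),'tool_rot':[-179.498,.0925,105.313]}))
o=telemetry.get_obs();print(o['time_s'],o['tool_pos'],o['tool_rot'],o['force'],o['wrist_torque'],o['grip_width'])
E
```

```text
[0.3427 0.3749 0.014 ]
8.15 [0.3809 0.3095 0.0682] [179.9915   0.0039 105.2451] [ 0.1208  0.5753 -2.2688] [ 0.0244 -0.1038 -0.032 ] 0.05359340226092936
```

Emit:
arm_command:
  series: "0 0 0 0 255; 0 0 0 0 255; 0 0 0 0 255; 0 0 0 0 255"

```text
time_s: 8.48
tool_pos: [0.381, 0.3095, 0.0682]
tool_rot: [180.0, 0.0, 105.2]
force: [0.0, -0.3, -3.5]
grip_width: 0.0536
grasp_force: 25.0
```

Emit:
arm_command:
  series: "0 0 2 0 255; 0 0 2 0 255; 0 0 1 0 255; 0 0 0 0 255; 0 0 0 0 255"

```text
time_s: 8.9
tool_pos: [0.3808, 0.3094, 0.0629]
tool_rot: [-180.0, 0.0, 105.2]
force: [-0.1, 1.0, -2.1]
grip_width: 0.0535
grasp_force: 25.0
```

Emit:
arm_command:
  series: "0 0 0 0 0; 0 0 0 0 0; 0 0 0 0 0; 0 0 0 0 0; 0 0 -5 0 0; 0 0 -25 0 0; 0 0 -30 0 0; 0 0 -30 0 0; 0 0 -5 0 0; -15 1 0 0 0; -22 3 0 0 0; -23 3 0 0 0; -23 2 0 0 0; -23 3 0 0 0; -23 2 0 0 0; -23 3 0 0 0; -23 2 0 0 0; -23 3 0 0 0; -23 2 0 0 0; -23 3 0 0 0"

```text
time_s: 10.57
tool_pos: [0.4713, 0.0801, 0.1581]
tool_rot: [180.0, 0.0, 105.3]
force: [-0.0, 1.1, -0.3]
grip_width: 0.0866
grasp_force: 0.0
```

Emit:
arm_command:
  series: "-23 2 0 0 0; -23 3 0 0 0; -23 2 0 0 0; -23 3 0 0 0; -23 2 0 0 0; -15 1 0 0 0; 0 0 0 0 0; 0 0 0 0 0; 0 0 0 0 0"

```text
time_s: 11.32
tool_pos: [0.5175, -0.0393, 0.158]
tool_rot: [-180.0, -0.1, 105.3]
force: [-0.0, -0.3, 0.1]
grip_width: 0.0869
grasp_force: 0.0
```

```bash
python3 - <<'E'
from h import *
np.set_printoptions(precision=4,suppress=True)
o=telemetry.get_obs();print(o['time_s'],o['tool_pos'],o['tool_rot'],o['force'],o['grip_width'])
rows((.5172,-.0412,.077),105.4,1)
t=cams.read_camera('top');w=cams.read_camera('wrist');cv2.imwrite('pics/t5.png',t);cv2.imwrite('pics/w5.png',w)
a=cv2.resize(t[165:375,110:395],None,fx=2,fy=2,interpolation=cv2.INTER_CUBIC)
cv2.imwrite('pics/c5.png',np.vstack([a,cv2.resize(w[80:330,170:560],(570,366))])[:600] if 0 else a)
E
```

```text
11.3167 [ 0.5175 -0.0393  0.158 ] [-179.9885   -0.0509  105.3271] [-0.0478 -0.2857  0.0857] 0.08686594572675914
-1.8 -0.8 81.0 -0.001 0
```

View pics/w5.png

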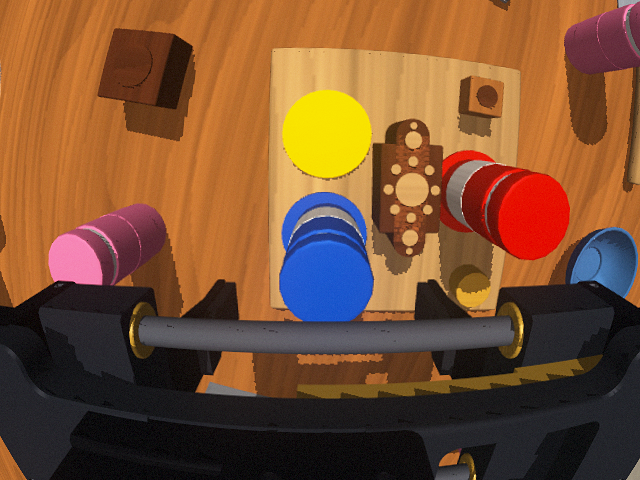

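Emit:
arm_command:
  series: "-2 -0.5 10 0 0; 0 0 20 0 0; 0 0 20 0 0; 0 0 20 0 0; 0 0 10 0 0; 0 0 1 0 0; 0 0 0 0 0; 0 0 0 0 255; 0 0 0 0 255; 0 0 0 0 255; 0 0 0 0 255; 0 0 0 0 255; 0 0 0 0 255; 0 0 0 0 255; 0 0 0 0 255"
  squeeze: 25

```text
time_s: 12.67
tool_pos: [0.5182, -0.0429, 0.0773]
tool_rot: [180.0, 0.0, 105.2]
force: [1.0, -0.5, 1.9]
grip_width: 0.0537
grasp_force: 25.0
```

Emit:
arm_command:
  series: "0 0 -5 0 255; 0 0 -15 0 255; 0 0 -20 0 255; 0 0 -20 0 255; 0 0 -15 0 255; 0 0 -5 0 255; 0 0 0 0 255; 0 0 0 0 255; 0 0 0 0 255"

```text
time_s: 13.42
tool_pos: [0.5168, -0.0429, 0.1556]
tool_rot: [-179.9, -0.1, 105.2]
force: [-0.4, -0.2, -2.7]
grip_width: 0.0535
grasp_force: 25.0
```

```bash
python3 - <<'E'
from h import *
np.set_printoptions(precision=4,suppress=True)
o={'tool_pos':np.array([.5175,-.0393,.158]),'tool_rot':[-179.9885,-.0509,105.3271]}
w=cv2.cvtColor(cv2.imread('pics/w5.png'),cv2.COLOR_BGR2HSV);m=cv2.inRange(w,(22,200,120),(35,255,255));m[:,:275]=0;m[:,380:]=0;m[:85]=0;m[185:]=0
n,l,s,c=cv2.connectedComponentsWithStats(m);i=1+s[1:,4].argmax();print(s[i],c[i],'yellow spot w',plane('wrist',c[i],.018,o))
t=cv2.imread('pics/t5.png');w=cv2.cvtColor(t,cv2.COLOR_BGR2HSV);m=cv2.inRange(w,(22,180,100),(35,255,255));m[:,:280]=0;m[:,325:]=0;m[:240]=0;m[300:]=0
n,l,s,c2=cv2.connectedComponentsWithStats(m);j=1+s[1:,4].argmax();print(s[j],c2[j],'top',plane('top',c2[j],.018),tri([ray('wrist',c[i],o),ray('top',c2[j])]))
o=telemetry.get_obs();print(o['time_s'],o['tool_pos'],o['tool_rot'],o['force'],o['grip_width'])
rows((.481,.293,.157),105.3,16)
E
```

```text
[ 282   90   90   88 6175] [326.5412 133.5594] yellow spot w [0.4949 0.0383 0.018 ]Traceback (most recent call last):
  File "<stdin>", line 7, in <module>
ValueError: attempt to get argmax of an empty sequence
```

Emit:
arm_command:
  series: "11 2 0 0 255; 21 3 0 0 255; 22 4 0 0 255; 22 3 0 0 255; 22 4 0 0 255; 22 3 0 0 255; 22 4 0 0 255; 22 3 0 0 255; 22 4 0 0 255; 22 4 0 0 255; 22 3 0 0 255; 22 4 0 0 255; 22 3 0 0 255; 22 4 0 0 255; 22 3 0 0 255; 16 2 0 0 255; 0 0 20 0 255; 0 0 20 0 255; 0 0 20 0 255; 0 0 15 0 255"

```text
time_s: 15.08
tool_pos: [0.4792, 0.2935, 0.0795]
tool_rot: [-179.8, 0.0, 105.3]
force: [-0.0, -0.7, -2.8]
grip_width: 0.0536
grasp_force: 25.0
```

Emit:
arm_command:
  series: "0 0 8 0 255; 0 0 0 0 255; 0 0 0 0 255; 0 0 0 0 255"

```text
time_s: 15.42
tool_pos: [0.4816, 0.294, 0.0749]
tool_rot: [179.9, -0.0, 105.3]
force: [-0.2, -0.5, -1.5]
grip_width: 0.0536
grasp_force: 25.0
```

Emit:
arm_command:
  series: "0 0 6 0 255; 0 0 4 0 255; 0 0 1.5 0 255; 0 0 0 0 255; 0 0 0 0 255; 0 0 0 0 255"

```text
time_s: 15.92
tool_pos: [0.4816, 0.2934, 0.0633]
tool_rot: [180.0, 0.0, 105.2]
force: [-1.5, -0.7, 5.0]
grip_width: 0.0535
grasp_force: 25.0
```

Emit:
arm_command:
  series: "0 0 0 0 0; 0 0 0 0 0; 0 0 0 0 0; 0 0 0 0 0; 0 0 -5 0 0; 0 0 -25 0 0; 0 0 -30 0 0; 0 0 -30 0 0; 0 0 -5 0 0; -15 3 0 0 0; -23 5 0 0 0; -23 5 0 0 0; -23 6 0 0 0; -23 5 0 0 0; -23 5 0 0 0; -23 6 0 0 0; -23 5 0 0 0; -23 5 0 0 0; -23 6 0 0 0; -23 5 0 0 0"

```text
time_s: 17.58
tool_pos: [0.6001, 0.0705, 0.1573]
tool_rot: [-180.0, 0.0, 105.2]
force: [0.1, -0.2, 0.7]
grip_width: 0.0866
grasp_force: 0.0
```

Emit:
arm_command:
  series: "-23 5 0 0 0; -14 4 0 0 0; -10 1 0 0 0; 0 0 0 0 0; 0 0 0 0 0; 0 0 0 0 0"

```text
time_s: 18.08
tool_pos: [0.621, 0.031, 0.1576]
tool_rot: [-180.0, -0.1, 105.4]
force: [-0.4, 0.3, -0.0]
grip_width: 0.0872
grasp_force: 0.0
```

```bash
cat >> h.py <<'E'
R_={'y':((22,190,110),(35,255,255)),'b':((108,150,50),(125,255,255)),'r':((0,220,90),(4,255,255)),'o':((5,200,150),(16,255,255))}
def blob(im,col,box):
    x0,y0,x1,y1=box;m=cv2.inRange(cv2.cvtColor(im,cv2.COLOR_BGR2HSV)[y0:y1,x0:x1],*R_[col])
    n,l,s,c=cv2.connectedComponentsWithStats(m);i=1+s[1:,4].argmax();b=s[i];return b[:4]+[x0,y0,0,0],c[i]+[x0,y0],(b[0]+b[2]/2-.5+x0,b[1]+b[3]/2-.5+y0)
E
python3 - <<'E'
from h import *
np.set_printoptions(precision=4,suppress=True)
o=telemetry.get_obs();print(o['time_s'],o['tool_pos'],o['tool_rot'],o['force'],o['grip_width'])
w=cams.read_camera('wrist');cv2.imwrite('pics/w6.png',w)
for c,z,g in(('b',.018,(.5165,-.042)),('y',.018,(.495,.038)),('r',.133,(.622,.029))):
    u=proj('wrist',(*g,z),o).astype(int);print(c,u)
    try:
        b,ce,bc=blob(w,c,(u[0]-50,max(u[1]-50,0),u[0]+50,u[1]+50));print(b,ce,bc,plane('wrist',ce,z,o),plane('wrist',bc,z,o))
    except Exception as e:print(e)
E
```

```text
18.0833 [0.621  0.031  0.1576] [-179.9958   -0.0591  105.3795] [-0.4429  0.2936 -0.0046] 0.08715013505384318
b [195 277]
[159 240  62  72] [189.0134 271.9766] (np.float64(189.5), np.float64(275.5)) [ 0.5093 -0.039   0.018 ] [ 0.5102 -0.0423  0.018 ]
y [188 186]
[151 144  78  83] [188.6306 184.2896] (np.float64(189.5), np.float64(185.0)) [0.4952 0.0396 0.018 ] [0.4961 0.0392 0.018 ]
r [329 285]
[284 235  95  86] [331.3405 277.4931] (np.float64(331.0), np.float64(277.5)) [0.6215 0.0339 0.133 ] [0.6214 0.0339 0.133 ]
```

View pics/w6.png

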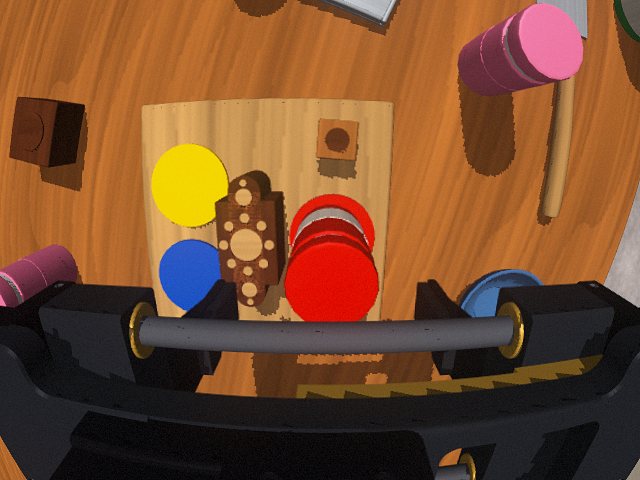

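Emit:
arm_command:
  series: "0 1.5 10 0 0; 0 0 20 0 0; 0 0 20 0 0; 0 0 20 0 0; 0 0 10 0 0; 0 0 0.5 0 0; 0 0 0 0 0; 0 0 0 0 255; 0 0 0 0 255; 0 0 0 0 255; 0 0 0 0 255; 0 0 0 0 255; 0 0 0 0 255; 0 0 0 0 255; 0 0 0 0 255"
  squeeze: 25

```text
time_s: 19.38
tool_pos: [0.6237, 0.0294, 0.0775]
tool_rot: [179.9, 0.0, 105.2]
force: [0.6, 0.8, 1.1]
grip_width: 0.0535
grasp_force: 25.0
```

Emit:
arm_command:
  series: "0 0 -5 0 255; 0 0 -15 0 255; 0 0 -20 0 255; 0 0 -20 0 255; 0 0 -15 0 255; 0 0 -5 0 255; 0 0 0 0 255; 0 0 0 0 255; 0 0 0 0 255"

```text
time_s: 20.13
tool_pos: [0.622, 0.029, 0.1554]
tool_rot: [-179.8, -0.0, 105.2]
force: [-0.1, 0.1, -3.2]
grip_width: 0.0534
grasp_force: 25.0
```

Emit:
arm_command:
  series: "11 1 0 0 255; 21 2 0 0 255; 21 3 0 0 255; 21 2 0 0 255; 22 3 0 0 255; 22 3 0 0 255; 22 2 0 0 255; 22 3 0 0 255; 22 3 0 0 255; 22 2 0 0 255; 22 3 0 0 255; 22 2 0 0 255; 0 1 20 0 255; 0 0 20 0 255; 0 0 20 0 255; 0 0 15 0 255; 0 0 8 0 255; 0 0 0 0 255; 0 0 0 0 255; 0 0 0 0 255"

```text
time_s: 21.8
tool_pos: [0.587, 0.279, 0.0752]
tool_rot: [179.9, -0.0, 105.2]
force: [0.1, 0.4, -1.8]
grip_width: 0.0531
grasp_force: 25.0
```

Emit:
arm_command:
  series: "0 0 6 0 255; 0 0 4 0 255; 0 0 1.5 0 255; 0 0 0 0 255; 0 0 0 0 255; 0 0 0 0 255"

```text
time_s: 22.3
tool_pos: [0.5867, 0.2785, 0.0634]
tool_rot: [179.9, 0.0, 105.2]
force: [-0.1, -1.2, 4.5]
grip_width: 0.0534
grasp_force: 24.9
```

Emit:
arm_command:
  series: "0 0 0 0 0; 0 0 0 0 0; 0 0 0 0 0; 0 0 0 0 0; 0 0 -5 0 0; 0 0 -25 0 0; 0 0 -30 0 0; 0 0 -30 0 0; 0 0 -5 0 0; -15 -4 0 0 0; -23 -8 0 0 0; -23 -9 0 0 0; -23 -8 0 0 0; -23 -9 0 0 0; -23 -8 0 0 0; -23 -9 0 0 0; -23 -8 0 0 0; -23 -9 0 0 0; -23 -8 0 0 0; -23 -9 0 0 0"

```text
time_s: 23.97
tool_pos: [0.5647, 0.0175, 0.1577]
tool_rot: [180.0, 0.0, 105.3]
force: [1.2, -0.0, 0.0]
grip_width: 0.087
grasp_force: 0.0
```

Emit:
arm_command:
  series: "-23 -8 0 0 0; -13 -4 0 0 0; 0 0 0 0 0; 0 0 0 0 0; 0 0 0 0 0; 0 0 0 0 0"

```text
time_s: 24.47
tool_pos: [0.5628, -0.0171, 0.1577]
tool_rot: [180.0, -0.0, 105.4]
force: [-0.6, -0.3, 0.2]
grip_width: 0.0871
grasp_force: 0.0
```

```bash
python3 - <<'E'
from h import *
np.set_printoptions(precision=4,suppress=True)
o=telemetry.get_obs();print(o['time_s'],o['tool_pos'],o['tool_rot'],o['force'],o['grip_width'])
w=cams.read_camera('wrist');cv2.imwrite('pics/w7.png',w);t=cams.read_camera('top');cv2.imwrite('pics/t7.png',t)
for c,z,g in(('b',.018,(.5165,-.042)),('y',.018,(.495,.038)),('r',.018,(.624,.029))):
    for n,im in(('wrist',w),('top',t)):
        u=proj(n,(*g,z),o).astype(int);k=55 if n=='wrist' else 22
        try:
            b,ce,bc=blob(im,c,(u[0]-k,max(u[1]-k,0),u[0]+k,u[1]+k));print(c,n,u,b,ce,bc,plane(n,ce,z,o),plane(n,bc,z,o))
        except Exception as e:print(e)
a=cv2.resize(t[165:375,110:395],None,fx=1.5,fy=1.5);f=w[60:330,150:520]
out=np.zeros((a.shape[0]+f.shape[0],max(a.shape[1],f.shape[1]),3),np.uint8);out[:a.shape[0],:a.shape[1]]=a;out[a.shape[0]:,:f.shape[1]]=f;cv2.imwrite('pics/c7.png',out)
E
```

```text
24.4667 [ 0.5628 -0.0171  0.1577] [179.9741  -0.039  105.4046] [-0.6265 -0.2834  0.2362] 0.08707823892809313
b wrist [267 244] [226 204  82  80] [266.5054 243.6469] (np.float64(266.5), np.float64(243.5)) [ 0.5152 -0.0418  0.018 ] [ 0.5152 -0.0416  0.018 ]
attempt to get argmax of an empty sequence
y wrist [265 146] [223 102  87  88] [266.1745 145.3626] (np.float64(266.0), np.float64(145.5)) [0.4954 0.0388 0.018 ] [0.4952 0.0387 0.018 ]
attempt to get argmax of an empty sequence
r wrist [412 198] [373 159  81  84] [412.8087 200.1071] (np.float64(413.0), np.float64(200.5)) [0.6243 0.0276 0.018 ] [0.6245 0.0274 0.018 ]
attempt to get argmax of an empty sequence
```

View pics/c7.png

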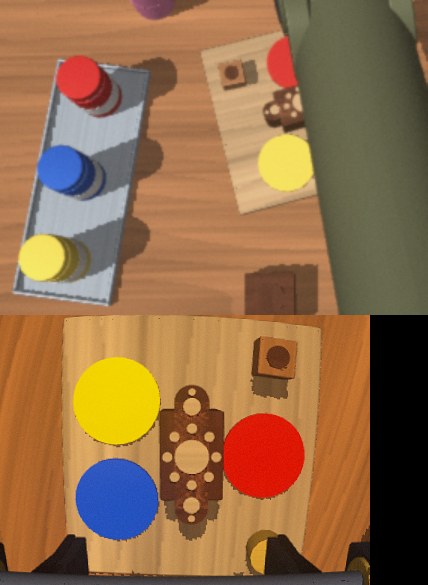

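Red, blue and yellow all stand upright on the tray, and the spots are clear. In the wrist view the block's flower centre is at about (342,202), its end dots at (341,137) and (341,264).

```bash
python3 - <<'E'
from h import *
np.set_printoptions(precision=4,suppress=True)
o={'tool_pos':np.array([.5628,-.0171,.1577]),'tool_rot':[179.974,-.039,105.4046]}
P=[plane('wrist',p,.064,o) for p in((342,202),(341.5,137),(341,264))];print(P);d=P[1]-P[2];print((P[1]+P[2])/2,np.degrees(np.arctan2(d[1],d[0])))
L=[plane('wrist',(x,202),.064,o) for x in(310,374)];print('w',L,np.linalg.norm(L[0]-L[1]))
print(proj('wrist',(.5643,.0158,.064),o))
rows(((P[1]+P[2])/2*[1,1,0]+[0,0,.038]),105.4,1)
E
```

```text
[array([0.5635, 0.0165, 0.064 ]), array([0.5508, 0.0601, 0.064 ]), array([ 0.5754, -0.0276,  0.064 ])]
[0.5631 0.0162 0.064 ] 105.66256977344823
w [array([0.5419, 0.0106, 0.064 ]), array([0.5852, 0.0227, 0.064 ])] 0.04491582369397159
[342.8409 203.3262]
32.5 9.3 119.6 -0.000 0
```

Emit:
arm_command:
  series: "16 4.5 15 0 0; 16.5 4.5 15 0 0; 0 0 20 0 0; 0 0 20 0 0; 0 0 20 0 0; 0 0 15 0 0; 0 0 10 0 0; 0 0 4.5 0 0; 0 0 0 0 0; 0 0 0 0 0"
  squeeze: 20

```text
time_s: 25.4
tool_pos: [0.5634, 0.0148, 0.0386]
tool_rot: [180.0, 0.0, 105.3]
force: [-0.0, 0.6, 0.1]
grip_width: 0.0875
grasp_force: 0.0
```

```bash
python3 - <<'E'
from h import *
np.set_printoptions(precision=4,suppress=True)
o=telemetry.get_obs();print(o['time_s'],o['tool_pos'],o['tool_rot'],o['force'],o['grip_width'])
w=cams.read_camera('wrist');cv2.imwrite('pics/w8.png',w)
E
```

```text
25.4 [0.5634 0.0148 0.0386] [179.9545   0.006  105.2663] [-0.0094  0.6476  0.1086] 0.08749089596152246
```

View pics/w8.png

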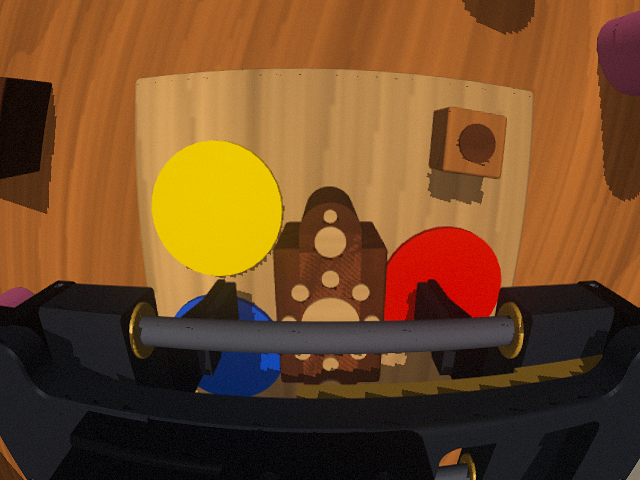

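The block sits centred between the fingers at about x=330, with the end dot at (330,217) and the tongue dot at (330,241).

Emit:
arm_command:
  series: "1.5 0.5 0 0 0; 0 0 0 0 255; 0 0 0 0 255; 0 0 0 0 255; 0 0 0 0 255; 0 0 0 0 255; 0 0 0 0 255; 0 0 0 0 255; 0 0 0 0 255; 0 0 0 0 255; 0 0 -5 0 255; 0 0 -15 0 255; 0 0 -20 0 255; 0 0 -20 0 255; 0 0 -10 0 255; 0 0 0 0 255; 0 0 0 0 255; 0 0 0 0 255"
  squeeze: 30

```text
time_s: 26.95
tool_pos: [0.5621, 0.0158, 0.1069]
tool_rot: [-179.9, -0.0, 105.2]
force: [-0.3, 0.0, -1.3]
grip_width: 0.0446
grasp_force: 30.0
```

```bash
python3 - <<'E'
from h import *
np.set_printoptions(precision=4,suppress=True)
o0={'tool_pos':np.array([.5634,.0148,.0386]),'tool_rot':[179.9545,.006,105.2663]}
def dots(im,o,z):
    g=cv2.cvtColor(im,cv2.COLOR_BGR2HSV);m=cv2.inRange(g,(8,40,130),(25,150,255))[190:300,300:365]
    n,l,s,c=cv2.connectedComponentsWithStats(m)
    for i in range(1,n):
        if 40<s[i,4]<1500:
            p=c[i]+[300,190];q=plane('wrist',p,z,o)-o['tool_pos'];y=np.radians(o['tool_rot'][2])
            print(s[i,4],p,'tool xy',q[0]*np.cos(y)+q[1]*np.sin(y),q[0]*np.sin(y)-q[1]*np.cos(y))
dots(cv2.imread('pics/w8.png'),o0,.064)
o=telemetry.get_obs();print(o['time_s'],o['tool_pos'],o['tool_rot'],o['force'],o['grip_width'])
w=cams.read_camera('wrist');cv2.imwrite('pics/w9.png',w);dots(w,o,o['tool_pos'][2]+.0254)
rows((.4995,-.319,.105),90.9,19)
E
```

```text
68 [302.8382 197.7206] tool xy 0.053828693205125164 -0.010283083616568024
283 [357.8799 201.53  ] tool xy 0.05240097871183144 0.010345336929220024
114 [329.6754 215.7719] tool xy 0.046906737112696974 -0.00023026106031370785
626 [330.0527 241.0751] tool xy 0.036989065924232074 -5.934047205449072e-05
202 [329.7624 278.7129] tool xy 0.021489548750044572 -0.00012091139620381327
93 [303.2043 292.6559] tool xy 0.015422038871111262 -0.010797594916113904
146 [358.9452 291.774 ] tool xy 0.01578113778513126 0.011668812524360132
26.95 [0.5621 0.0158 0.1069] [-179.8886   -0.0183  105.2339] [-0.3072  0.0008 -1.2848] 0.04456559121297658
115 [303.9304 196.6696] tool xy 0.05420739534182903 -0.009802843869722262
508 [355.8917 203.6201] tool xy 0.05158925505210563 0.009677911135948744
123 [325.6098 219.065 ] tool xy 0.04561785185327689 -0.001696093241688134
722 [325.6801 244.615 ] tool xy 0.03555761204743896 -0.0016700643050377752
222 [325.7568 281.509 ] tool xy 0.02027795907033008 -0.001641176911234241
178 [356.0674 293.8708] tool xy 0.014864763823368946 0.010597198194017974
-16.1 -7.8 0.1 0.013 0; -16.2 -7.6 0.1 0.013 0; -16.3 -7.4 0.1 0.013 0; -16.4 -7.2 0.1 0.013 0; -16.5 -6.9 0.1 0.013 0; -16.6 -6.7 0.1 0.013 0; -16.7 -6.5 0.1 0.013 0; -16.8 -6.3 0.1 0.013 0; -16.9 -6.1 0.1 0.013 0; -16.9 -5.8 0.1 0.013 0; -17.0 -5.6 0.1 0.013 0; -17.1 -5.4 0.1 0.013 0; -17.2 -5.2 0.1 0.013 0; -17.2 -4.9 0.1 0.013 0; -17.3 -4.7 0.1 0.013 0; -17.4 -4.5 0.1 0.013 0; -17.4 -4.3 0.1 0.013 0; -17.5 -4.0 0.1 0.013 0; -17.5 -3.8 0.1 0.013 0
```

Emit:
arm_command:
  series: "-16 -8 0 0.013 255; -16 -7.5 0 0.013 255; -16 -7.5 0 0.013 255; -16.5 -7 0 0.013 255; -16.5 -7 0 0.013 255; -16.5 -6.5 0 0.013 255; -16.5 -6.5 0 0.013 255; -17 -6.5 0 0.013 255; -17 -6 0 0.013 255; -17 -6 0 0.013 255; -17 -5.5 0 0.013 255; -17 -5.5 0 0.013 255; -17 -5 0 0.013 255; -17 -5 0 0.013 255; -17.5 -4.5 0 0.013 255; -17.5 -4.5 0 0.013 255; -17.5 -4 0 0.013 255; -17.5 -4 0 0.013 255; -17.5 -3 0 0.013 255; 0 0 0 0 255"

```text
time_s: 28.67
tool_pos: [0.5003, -0.3242, 0.1078]
tool_rot: [-180.0, 0.1, 90.7]
force: [-1.2, -1.3, -1.5]
grip_width: 0.0448
grasp_force: 30.0
```

Emit:
arm_command:
  series: "0 0 10 0 255; 0 0 10 0 255; 0 0 0 0 255; 0 0 0 0 255; 0 0 0 0 255"

```text
time_s: 29.08
tool_pos: [0.5023, -0.3171, 0.0878]
tool_rot: [-180.0, -0.0, 91.2]
force: [-0.1, 0.5, -1.9]
grip_width: 0.045
grasp_force: 30.0
```

```bash
python3 - <<'E'
from h import *
np.set_printoptions(precision=4,suppress=True)
o=telemetry.get_obs();print(o['time_s'],o['tool_pos'],o['tool_rot'],o['force'],o['grip_width'])
w=cams.read_camera('wrist');cv2.imwrite('pics/w10.png',w);y=np.radians(o['tool_rot'][2])
def tl(p,z):
    q=plane('wrist',p,z,o)-o['tool_pos'];return np.array([q[0]*np.cos(y)+q[1]*np.sin(y),q[0]*np.sin(y)-q[1]*np.cos(y)])*1e3
g=cv2.cvtColor(w,cv2.COLOR_BGR2HSV)
m=cv2.inRange(g,(8,40,130),(25,150,255))[150:300,280:370];n,l,s,c=cv2.connectedComponentsWithStats(m)
for i in range(1,n):
    if s[i,4]>60: print('dot',s[i,4],c[i]+[280,150],tl(c[i]+[280,150],o['tool_pos'][2]+.0254))
m=cv2.inRange(g,(5,200,150),(16,255,255))[60:300,230:480];n,l,s,c=cv2.connectedComponentsWithStats(m)
for i in range(1,n):
    if s[i,4]>60:
        b=s[i]+[230,60,0,0,0];print('orange',b,'L28',tl((b[0]-.5,b[1]+8),.028),'R8',tl((b[0]+b[2]-.5,b[1]+8),.008),'top28',tl((b[0]+b[2]/2,b[1]-.5),.028))
        for r in range(b[1],b[1]+b[3],3):
            q=np.where(m[r-60]&1)[0]+230;print(r,q.min(),q.max(),end=' | ')
print()
rows((.5005,-.3193,.07),90.9,1)
E
```

```text
29.0833 [ 0.5023 -0.3171  0.0878] [-179.9814   -0.0345   91.1816] [-0.098   0.4917 -1.8807] 0.04496512336463503
dot 141 [325.9149 219.    ] [45.2399 -1.6176]
dot 766 [325.8068 244.6802] [35.1277 -1.6582]
dot 246 [325.6951 281.5325] [19.8638 -1.7027]
dot 194 [295.3814 293.6495] [ 14.5368 -13.9462]
dot 191 [355.9476 293.7382] [14.5106 10.5126]
orange [414 170  55   6 134] L28 [52.9131 51.7493] R8 [52.3767 96.068 ] top28 [58.7881 69.5494]
170 414 428 | 173 445 468 | orange [285 180  62  45 812] L28 [ 46.2179 -26.732 ] R8 [43.5463 11.8096] top28 [51.2567 -7.6416]
180 301 345 | 183 301 345 | 186 301 345 | 189 301 345 | 192 301 345 | 195 301 346 | 198 301 346 | 201 300 304 | 204 301 303 | 207 299 302 | 210 285 361 | 213 285 361 | 216 286 361 | 219 286 361 | 222 286 361 | orange [351 210  11  15 121] L28 [27.5983 13.3816] R8 [23.3906 22.1037] top28 [32.9223 16.9766]
210 285 361 | 213 285 361 | 216 286 361 | 219 286 361 | 222 286 361 | orange [405 287  53  13 163] L28 [-24.1747  50.4537] R8 [-34.2008  96.2701] top28 [-18.419  68.636]
287 448 457 | 290 407 428 | 293 406 428 | 296 406 428 | 299 405 406 | 
-1.8 -2.0 18.2 0.005 0
```

```bash
python3 - <<'E'
from h import *
o={'tool_pos':np.array([.5023,-.3171,.0878]),'tool_rot':[-179.9814,-.0345,91.1816]};y=np.radians(91.1816)
def tl(p,z):
    q=plane('wrist',p,z,o)-o['tool_pos'];return np.round(np.array([q[0]*np.cos(y)+q[1]*np.sin(y),q[0]*np.sin(y)-q[1]*np.cos(y)])*1e3,2)
for p in((300.5,190),(345.7,190),(285,216),(361.7,216)):print(p,tl(p,.008),tl(p,.028))
for z in(.11,.06,.008):print(z,tl((326.03,243.4),z),tl((326.03,200),z))
E
```

```text
(300.5, 190) [ 42.22 -18.43] [ 44.91 -17.04]
(345.7, 190) [42.21 11.3 ] [44.89 10.24]
(285, 216) [ 24.76 -29.09] [ 28.88 -26.81]
(361.7, 216) [24.75 22.21] [28.87 20.26]
0.11 [34.73 -1.57] [52.01 -1.58]
0.06 [20.5 -1.6] [43.91 -1.6 ]
0.008 [ 5.7  -1.63] [35.5  -1.63]
```

Emit:
arm_command:
  series: "-1.6 -1.9 5 0 255; 0 0 10 0 255; 0 0 10 0 255; 0 0 4 0 255; 0 0 0 0 255; 0 0 0 0 255; 0 0 0 0 255"

```text
time_s: 29.72
tool_pos: [0.5004, -0.3199, 0.0592]
tool_rot: [180.0, 0.0, 91.1]
force: [0.0, 0.2, -1.7]
grip_width: 0.0447
grasp_force: 30.0
```

```bash
python3 - <<'E'
from h import *
np.set_printoptions(precision=4,suppress=True)
o=telemetry.get_obs();print(o['tool_pos'],o['tool_rot'],o['force']);y=np.radians(o['tool_rot'][2])
w=cams.read_camera('wrist');cv2.imwrite('pics/w11.png',w)
def tl(p,z):
    q=plane('wrist',p,z,o)-o['tool_pos'];return np.round(np.array([q[0]*np.cos(y)+q[1]*np.sin(y),q[0]*np.sin(y)-q[1]*np.cos(y)])*1e3,2)
g=cv2.cvtColor(w,cv2.COLOR_BGR2HSV);m=cv2.inRange(g,(5,200,120),(16,255,255))
for r in range(160,250,4):
    q=np.where(m[r,240:400])[0]+240
    if len(q):print(r,q.min(),q.max(),tl((q.min()-.5,r),.008),tl((q.max()+.5,r),.008),tl((q.min(),r),.028)[0])
E
```

```text
[ 0.5004 -0.3199  0.0592] [179.9802   0.0076  91.0963] [ 0.0275  0.1975 -1.7185]
180 307 351 [ 51.86 -12.86] [51.89 13.12] 54.01
184 300 351 [ 49.55 -16.94] [49.55 13.15] 51.92
188 300 351 [ 47.21 -16.96] [47.21 13.18] 49.79
192 300 351 [ 44.86 -16.99] [44.86 13.21] 47.66
196 300 351 [ 42.5  -17.03] [42.5  13.24] 45.53
200 300 352 [ 40.14 -17.06] [40.14 13.86] 43.38
204 300 352 [ 37.76 -17.09] [37.77 13.89] 41.23
208 300 352 [ 35.38 -17.13] [35.38 13.93] 39.07
212 298 353 [ 32.99 -18.34] [33.   14.56] 36.91
216 282 369 [ 30.64 -27.88] [30.64 24.09] 34.77
220 283 369 [ 28.21 -27.35] [28.22 24.15] 32.57
224 283 368 [ 25.78 -27.42] [25.79 23.62] 30.37
228 333 333 [23.3   2.25] [23.3   2.85] 28.12
```

Emit:
arm_command:
  series: "1 0 0 0 255; 0 0 4 0 255; 0 0 4 0 255; 0 0 4 0 255; 0 0 3 0 255; 0 0 3 0 255; 0 0 2 0 255; 0 0 2 0 255; 0 0 0 0 255; 0 0 0 0 255"

```text
time_s: 30.6
tool_pos: [0.5001, -0.3188, 0.0369]
tool_rot: [-180.0, -0.0, 91.1]
force: [0.4, 0.3, -1.0]
grip_width: 0.0448
grasp_force: 30.0
```

Emit:
arm_command:
  series: "0 0 2 0 255; 0 0 1.5 0 255; 0 0 1 0 255; 0 0 0 0 255; 0 0 0 0 255; 0 0 0 0 255"

```text
time_s: 31.1
tool_pos: [0.5002, -0.3189, 0.0326]
tool_rot: [180.0, 0.0, 91.1]
force: [0.5, 0.5, -1.2]
grip_width: 0.0448
grasp_force: 30.0
```

Emit:
arm_command:
  series: "0 0 0.7 0 255; 0 0 0.7 0 255; 0 0 0 0 255; 0 0 0 0 255; 0 0 0 0 255"

```text
time_s: 31.52
tool_pos: [0.5004, -0.319, 0.032]
tool_rot: [180.0, 0.0, 91.1]
force: [-2.0, 0.3, 6.0]
grip_width: 0.0446
grasp_force: 30.0
```

Emit:
arm_command:
  series: "0 0 0 0 85; 0 0 0 0 85; 0 0 0 0 85; 0 0 0 0 85; 0 0 -5 0 85; 0 0 -15 0 85; 0 0 -18 0 85; 0 0 0 0 255; 0 0 0 0 255; 0 0 0 0 255; 0 0 0 0 255; 0 0 0 0 255; 0 0 0 0 255; 0 0 0 0 255; 0 0 0 0 255; 0 0 0 0 255; 0 0 0 0 255"
  squeeze: 10

```text
time_s: 32.93
tool_pos: [0.5002, -0.3189, 0.0691]
tool_rot: [-180.0, 0.0, 91.1]
force: [-0.6, -0.9, 0.1]
grip_width: 0.0027
grasp_force: 0.0
```

Emit:
arm_command:
  series: "0 0 5 0 255; 0 0 4 0 255; 0 0 2 0 255; 0 0 0 0 255; 0 0 0 0 255"

```text
time_s: 33.35
tool_pos: [0.5, -0.3188, 0.0585]
tool_rot: [-180.0, 0.0, 91.1]
force: [-0.8, 0.7, 5.2]
grip_width: 0.0004
grasp_force: 2.4
```

Emit:
arm_command:
  series: "0 0 1 0 255; 0 0 0.5 0 255; 0 0 0 0 255; 0 0 0 0 255"

```text
time_s: 33.68
tool_pos: [0.5001, -0.3188, 0.0585]
tool_rot: [-180.0, 0.0, 91.1]
force: [-5.1, 2.5, 13.3]
grip_width: 0.0002
grasp_force: 6.7
```

Emit:
arm_command:
  series: "0 0 -10 0 255; 0 0 -30 0 255; 0 0 -35 0 0; 0 0 -35 0 0; 0 0 0 0 0; 0 0 0 0 0; 0 0 0 0 0; 0 0 0 0 0"

```text
time_s: 34.35
tool_pos: [0.4991, -0.3184, 0.1649]
tool_rot: [-179.9, -0.1, 91.1]
force: [0.3, -0.2, -0.6]
grip_width: 0.032
grasp_force: 0.0
```

```bash
python3 - <<'E'
from h import *
np.set_printoptions(precision=4,suppress=True)
o=telemetry.get_obs();print(o['time_s'],o['tool_pos'],o['tool_rot'],o['force'],o['grip_width'])
w=cams.read_camera('wrist');cv2.imwrite('pics/w12.png',w)
g=cv2.cvtColor(w,cv2.COLOR_BGR2HSV);m=cv2.inRange(g,(8,40,130),(25,150,255))[150:310,240:410];n,l,s,c=cv2.connectedComponentsWithStats(m)
for i in range(1,n):
    if s[i,4]>25:print(s[i,4],c[i]+[240,150],plane('wrist',c[i]+[240,150],.058,o))
print(o['qpos'])
rows((.5867,.2785,.160),105.2,19)
E
```

```text
34.35 [ 0.4991 -0.3184  0.1649] [-179.8652   -0.0899   91.0889] [ 0.3165 -0.2104 -0.6149] 0.03203961297044271
36 [327.8333 181.5   ] [ 0.4977 -0.2736  0.058 ]
211 [328.0095 194.8815] [ 0.4981 -0.2834  0.058 ]
67 [327.9104 215.0896] [ 0.4983 -0.2986  0.058 ]
69 [311.4783 222.8841] [ 0.4862 -0.3047  0.058 ]
68 [344.0294 222.9412] [ 0.5104 -0.3043  0.058 ]
770 [327.8636 241.1247] [ 0.4987 -0.3186  0.058 ]
66 [305.0606 241.2576] [ 0.4815 -0.319   0.058 ]
63 [350.4603 241.1587] [ 0.5157 -0.3183  0.058 ]
65 [311.8462 259.2462] [ 0.4867 -0.3332  0.058 ]
60 [343.5667 259.1333] [ 0.511  -0.3326  0.058 ]
57 [327.6491 266.4561] [ 0.4989 -0.3388  0.058 ]
176 [327.8636 284.7784] [ 0.4994 -0.354   0.058 ]
28 [327.6786 296.3214] [ 0.4995 -0.3639  0.058 ]
[ 56.2006  16.0007 -30.9731  95.0294   8.5833  71.5149  24.5432]
31.3 5.2 0.3 -0.013 0; 31.3 5.6 0.3 -0.013 0; 31.2 6.0 0.3 -0.013 0; 31.1 6.4 0.3 -0.013 0; 31.0 6.8 0.3 -0.013 0; 30.9 7.2 0.3 -0.013 0; 30.8 7.6 0.3 -0.013 0; 30.7 8.0 0.3 -0.013 0; 30.6 8.4 0.3 -0.013 0; 30.5 8.8 0.3 -0.013 0; 30.4 9.2 0.3 -0.013 0; 30.3 9.6 0.3 -0.013 0; 30.1 10.0 0.3 -0.013 0; 30.0 10.4 0.3 -0.013 0; 29.9 10.8 0.3 -0.013 0; 29.7 11.2 0.3 -0.013 0; 29.6 11.5 0.3 -0.013 0; 29.4 11.9 0.3 -0.013 0; 29.3 12.3 0.3 -0.013 0
```

Emit:
arm_command:
  series: "15 3 0 -0.013 0; 31 5 0 -0.013 0; 31 6 0 -0.013 0; 31 6 0 -0.013 0; 31 7 0 -0.013 0; 31 7 0 -0.013 0; 31 7 0 -0.013 0; 31 8 0 -0.013 0; 31 8 0 -0.013 0; 31 9 0 -0.013 0; 30 9 0 -0.013 0; 30 9 0 -0.013 0; 30 10 0 -0.013 0; 30 10 0 -0.013 0; 30 11 0 -0.013 0; 30 11 0 -0.013 0; 30 11 0 -0.013 0; 30 12 0 -0.013 0; 30 12 0 -0.013 0; 20 4 0 0 0"

```text
time_s: 36.07
tool_pos: [0.5781, 0.2886, 0.1656]
tool_rot: [-179.9, -0.2, 105.5]
force: [-0.3, 0.7, 0.7]
grip_width: 0.087
grasp_force: 0.0
```

Emit:
arm_command:
  series: "0 0 0 0 0; 0 0 0 0 0; 0 0 0 0 0"

```text
time_s: 36.32
tool_pos: [0.5792, 0.2832, 0.1658]
tool_rot: [-179.9, 0.1, 105.3]
force: [0.8, 0.5, 0.8]
grip_width: 0.0871
grasp_force: 0.0
```

```bash
python3 - <<'E'
from h import *
o=telemetry.get_obs();print(o['tool_pos'],o['tool_rot'],o['grip_width'])
rows((.5867,.2785,.0634),105.2,1)
E
```

```text
[0.57922699 0.28318012 0.16579651] [-1.79908537e+02  6.09673999e-02  1.05272170e+02] 0.08710221777342811
-6.5 6.0 102.4 0.001 0
```

Emit:
arm_command:
  series: "-6.5 6 0 0 0; 0 0 20 0 0; 0 0 10 0 0; 0 0 0 0 0; 0 0 0 0 0; 0 0 0 0 0"

```text
time_s: 36.82
tool_pos: [0.5877, 0.2787, 0.1371]
tool_rot: [180.0, -0.0, 105.2]
force: [-0.0, -0.1, -1.0]
grip_width: 0.087
grasp_force: 0.0
```

Emit:
arm_command:
  series: "0 -1 20 0 0; 0 0 20 0 0; 0 0 20 0 0; 0 0 10 0 0; 0 0 3.5 0 0; 0 0 0 0 0; 0 0 0 0 0; 0 0 0 0 255; 0 0 0 0 255; 0 0 0 0 255; 0 0 0 0 255; 0 0 0 0 255; 0 0 0 0 255; 0 0 0 0 255; 0 0 0 0 255"
  squeeze: 25

```text
time_s: 38.07
tool_pos: [0.5867, 0.2788, 0.0633]
tool_rot: [180.0, -0.0, 105.2]
force: [1.0, 0.5, 0.6]
grip_width: 0.0535
grasp_force: 25.0
```

Emit:
arm_command:
  series: "0 0 -5 0 255; 0 0 -15 0 255; 0 0 -20 0 255; 0 0 -20 0 255; 0 0 -20 0 255; 0 0 -15 0 255; 0 0 0 0 255; 0 0 0 0 255; 0 0 0 0 255"

```text
time_s: 38.82
tool_pos: [0.5858, 0.2783, 0.1573]
tool_rot: [-179.9, 0.0, 105.2]
force: [-0.4, -1.0, -3.6]
grip_width: 0.0535
grasp_force: 25.0
```

Emit:
arm_command:
  series: "-11 -1 0 0 255; -21 -2 0 0 255; -21 -3 0 0 255; -21 -2 0 0 255; -22 -3 0 0 255; -22 -2 0 0 255; -22 -2 0 0 255; -22 -3 0 0 255; -22 -2 0 0 255; -22 -3 0 0 255; -22 -2 0 0 255; -22 -2 0 0 255; 0 -1 20 0 255; 0 0 20 0 255; 0 0 15 0 255; 0 0 5 0 255; 0 0 0 0 255; 0 0 0 0 255; 0 0 0 0 255"

```text
time_s: 40.4
tool_pos: [0.6258, 0.0303, 0.0991]
tool_rot: [179.9, 0.0, 105.2]
force: [0.3, 0.1, -3.2]
grip_width: 0.0535
grasp_force: 25.0
```

```bash
cat > chk.py <<'E'
# compare held jar's lid with the spot below it, in tool axes (mm)
from h import *
import sys
np.set_printoptions(precision=4,suppress=True)
col,tx,ty=sys.argv[1],float(sys.argv[2]),float(sys.argv[3])
o=telemetry.get_obs();print(o['time_s'],o['tool_pos'],o['tool_rot'],o['force'],o['grip_width'])
w=cams.read_camera('wrist');cv2.imwrite(f'pics/chk_{col}_{o["time_s"]:.1f}.png',w);y=np.radians(o['tool_rot'][2])
def tl(p,z):
    q=plane('wrist',p,z,o)-o['tool_pos'];return np.array([q[0]*np.cos(y)+q[1]*np.sin(y),q[0]*np.sin(y)-q[1]*np.cos(y)])*1e3
m=cv2.inRange(cv2.cvtColor(w,cv2.COLOR_BGR2HSV),*R_[col]);m[300:]=0
for r in range(110,300,12):
    q=np.where(m[r,200:450])[0]+200
    if len(q)>5:print(r,q.min(),q.max(),tl((q.min()-.5,r),.018),tl((q.max()+.5,r),.018))
rows((tx,ty,.0775),105.2,1)
E
python3 chk.py r .625 .029
```

```text
40.4 [0.6258 0.0303 0.0991] [179.9182   0.0199 105.2472] [ 0.2963  0.1081 -3.227 ] 0.05345205213435136
206 310 342 [ 31.5743 -12.5158] [31.5739  9.4755]
218 290 363 [ 23.4317 -26.0792] [23.4323 23.7231]
230 282 371 [ 15.1252 -31.748 ] [15.1219 29.4059]
242 277 376 [  6.6578 -35.4781] [ 6.6497 33.1493]
254 275 377 [ -1.9806 -37.2064] [-1.992  34.1866]
266 277 376 [-10.7914 -36.16  ] [-10.8093  33.8515]
278 277 374 [-19.8102 -36.5494] [-19.8202  32.8183]
290 272 379 [-29.1051 -40.6069] [-29.1168  36.8695]
-1.1 -1.2 21.8 0.001 0
```

Emit:
arm_command:
  series: "-1.5 0 8 0 255; 0 0 8 0 255; 0 0 3 0 255; 0 0 2 0 255; 0 0 0.5 0 255; 0 0 0 0 255; 0 0 0 0 255; 0 0 0 0 255"

```text
time_s: 41.12
tool_pos: [0.6249, 0.0284, 0.0771]
tool_rot: [-179.9, 0.0, 105.2]
force: [-4.1, -1.7, 5.7]
grip_width: 0.0532
grasp_force: 25.0
```

Emit:
arm_command:
  series: "0 0 0 0 0; 0 0 0 0 0; 0 0 0 0 0; 0 0 0 0 0; 0 0 -5 0 0; 0 0 -25 0 0; 0 0 -30 0 0; 0 0 -20 0 0; 12 -3 0 0 0; 23 -5 0 0 0; 23 -5 0 0 0; 23 -6 0 0 0; 23 -5 0 0 0; 23 -5 0 0 0; 23 -6 0 0 0; 23 -5 0 0 0; 23 -6 0 0 0; 23 -5 0 0 0; 23 -6 0 0 0; 23 -5 0 0 0"

```text
time_s: 42.78
tool_pos: [0.4947, 0.2693, 0.1563]
tool_rot: [-180.0, 0.0, 105.3]
force: [0.9, -0.0, -0.7]
grip_width: 0.0869
grasp_force: 0.0
```

Emit:
arm_command:
  series: "23 -5 0 0 0; 23 -5 0 0 0; 0 0 0 0 0; 0 0 0 0 0; 0 0 0 0 0; 0 0 0 0 0"

```text
time_s: 43.28
tool_pos: [0.475, 0.3085, 0.1563]
tool_rot: [-180.0, 0.1, 105.1]
force: [0.2, 0.0, -0.0]
grip_width: 0.0873
grasp_force: 0.0
```

```bash
cat > cmp.py <<'E'
from h import *
import sys
o=telemetry.get_obs();print(o['time_s'],o['tool_pos'],o['tool_rot'],o['grip_width'])
t=cams.read_camera('top');s=cams.read_camera('scene');cv2.imwrite('pics/t_%.0f.png'%o['time_s'],t);cv2.imwrite('pics/s_%.0f.png'%o['time_s'],s)
# template match: shift (px) of each lid+spot patch between the first pictures and now
for n,im,P in(('top',t,{'r':(304,191),'b':(345,251),'y':(298,264)}),('scene',s,{'r':(344,238),'b':(301,197),'y':(347,190)})):
    i0=cv2.imread(f'pics/{n}0.png')
    for c,(x,y) in P.items():
        if c not in sys.argv[1]:continue
        k=20;A=cv2.inRange(cv2.cvtColor(i0,cv2.COLOR_BGR2HSV),*R_[c])[y-k:y+k,x-k:x+k];p=i0[y-17:y+17,x-17:x+17];q=im[y-27:y+27,x-27:x+27]
        r=cv2.matchTemplate(cv2.resize(q,None,fx=4,fy=4,interpolation=cv2.INTER_CUBIC),cv2.resize(p,None,fx=4,fy=4,interpolation=cv2.INTER_CUBIC),cv2.TM_CCOEFF_NORMED);_,v,_,l=cv2.minMaxLoc(r)
        print(n,c,'score %.3f'%v,'shift px',l[0]/4-10,l[1]/4-10)
E
python3 cmp.py r; python3 - <<'E'
import sys;sys.path.insert(0,'.')
from h import *
rows((.4816,.2934,.0633),105.2,1)
E
```

```text
43.2833 [0.47498475 0.30853062 0.15627491] [-1.79984747e+02  5.14314982e-02  1.05132524e+02] 0.08733345258920379
top r score 0.760 shift px 0.75 -0.5
scene r score 0.717 shift px -1.25 0.25
-16.4 2.4 93.1 -0.002 0
```

Emit:
arm_command:
  series: "-8 1 5 0 0; -8.5 1.5 10 0 0; 0 0 10 0 0; 0 0 0 0 0; 0 0 0 0 0; 0 0 0 0 0"

```text
time_s: 43.88
tool_pos: [0.4808, 0.2948, 0.1314]
tool_rot: [-180.0, -0.0, 105.3]
force: [0.6, 0.6, 0.3]
grip_width: 0.0872
grasp_force: 0.0
```

Emit:
arm_command:
  series: "-1.5 0.5 20 0 0; 0 0 20 0 0; 0 0 15 0 0; 0 0 10 0 0; 0 0 3 0 0; 0 0 0 0 0; 0 0 0 0 0; 0 0 0 0 255; 0 0 0 0 255; 0 0 0 0 255; 0 0 0 0 255; 0 0 0 0 255; 0 0 0 0 255; 0 0 0 0 255; 0 0 0 0 255"
  squeeze: 25

```text
time_s: 45.13
tool_pos: [0.4819, 0.2932, 0.0637]
tool_rot: [-180.0, 0.0, 105.2]
force: [-0.1, -0.3, 1.5]
grip_width: 0.0534
grasp_force: 25.0
```

Emit:
arm_command:
  series: "0 0 -5 0 255; 0 0 -15 0 255; 0 0 -20 0 255; 0 0 -20 0 255; 0 0 -20 0 255; 0 0 -15 0 255; 0 0 0 0 255; 0 0 0 0 255; 0 0 0 0 255"

```text
time_s: 45.88
tool_pos: [0.4812, 0.2926, 0.1573]
tool_rot: [-179.9, 0.0, 105.2]
force: [-0.1, 0.5, -3.1]
grip_width: 0.0535
grasp_force: 25.0
```

Emit:
arm_command:
  series: "-11 -2 0 0 255; -21 -3 0 0 255; -22 -4 0 0 255; -22 -3 0 0 255; -22 -4 0 0 255; -22 -3 0 0 255; -22 -4 0 0 255; -22 -3 0 0 255; -22 -4 0 0 255; -22 -4 0 0 255; -22 -3 0 0 255; -22 -4 0 0 255; -22 -3 0 0 255; -22 -4 0 0 255; -22 -3 0 0 255; -14 -2 0 0 255; 0 0 20 0 255; 0 0 20 0 255; 0 0 15 0 255; 0 0 0 0 255"

```text
time_s: 47.55
tool_pos: [0.5146, -0.0405, 0.0995]
tool_rot: [-179.6, -0.2, 105.3]
force: [-0.9, 0.9, -3.5]
grip_width: 0.0534
grasp_force: 25.0
```

Emit:
arm_command:
  series: "0 0 3 0 255; 0 0 0 0 255; 0 0 0 0 255; 0 0 0 0 255"

```text
time_s: 47.88
tool_pos: [0.5188, -0.0409, 0.1016]
tool_rot: [179.9, 0.0, 105.3]
force: [0.3, 0.5, -2.4]
grip_width: 0.0537
grasp_force: 25.0
```

```bash
python3 chk.py b .517 -.042
```

```text
47.8833 [ 0.5188 -0.0409  0.1016] [179.9196   0.0492 105.2552] [ 0.2924  0.5068 -2.3946] 0.05373084408067212
206 299 345 [ 31.1243 -20.0494] [31.1006 11.6081]
218 283 361 [ 22.8936 -31.121 ] [22.8641 22.6075]
230 276 368 [ 14.4921 -36.2147] [14.4698 27.6378]
242 272 372 [  5.9268 -39.3312] [ 5.9167 30.6933]
254 272 373 [ -2.8072 -39.6948] [-2.8045 31.7123]
266 274 370 [-11.7148 -38.6579] [-11.6957  29.9188]
278 275 377 [-20.8268 -38.3514] [-20.8434  35.3381]
290 270 383 [-30.2245 -42.4744] [-30.2565  40.2041]
-0.6 -1.9 24.0 0.001 0
```

Emit:
arm_command:
  series: "-0.6 -2.3 8 0 255; 0 0 8 0 255; 0 0 5 0 255; 0 0 2 0 255; 0 0 1 0 255; 0 0 0 0 255; 0 0 0 0 255; 0 0 0 0 255"

```text
time_s: 48.6
tool_pos: [0.5151, -0.0424, 0.0775]
tool_rot: [-179.8, 0.0, 105.2]
force: [-5.9, 0.0, 11.8]
grip_width: 0.0535
grasp_force: 25.0
```

Emit:
arm_command:
  series: "0 0 -0.5 0 255; 0 0 0 0 0; 0 0 0 0 0; 0 0 0 0 0; 0 0 0 0 0; 0 0 -5 0 0; 0 0 -25 0 0; 0 0 -30 0 0; 0 0 -20 0 0; 12 -1 0 0 0; 23 -2 0 0 0; 23 -3 0 0 0; 23 -2 0 0 0; 23 -2 0 0 0; 23 -3 0 0 0; 23 -2 0 0 0; 23 -2 0 0 0; 23 -3 0 0 0; 23 -2 0 0 0; 23 -2 0 0 0"

```text
time_s: 50.27
tool_pos: [0.4282, 0.1862, 0.1568]
tool_rot: [-180.0, 0.0, 105.3]
force: [0.3, -0.6, 0.1]
grip_width: 0.0871
grasp_force: 0.0
```

Emit:
arm_command:
  series: "23 -3 0 0 0; 23 -2 0 0 0; 23 -3 0 0 0; 23 -2 0 0 0; 23 -2 0 0 0; 12 -1 0 0 0; 0 0 0 0 0; 0 0 0 0 0; 0 0 0 0 0; 0 0 0 0 0"

```text
time_s: 51.1
tool_pos: [0.3839, 0.3028, 0.1568]
tool_rot: [-180.0, 0.1, 105.1]
force: [0.0, -0.6, -0.4]
grip_width: 0.087
grasp_force: 0.0
```

```bash
python3 cmp.py rb; python3 - <<'E'
import sys;sys.path.insert(0,'.')
from h import *
rows((.3808,.3094,.0629),105.2,1)
t=cv2.imread('pics/t_%.0f.png'%telemetry.get_obs()['time_s'])
for c,g in(('r',(.6249,.0284)),('b',(.5155,-.0424))):
    u=proj('top',(*g,.133));v=proj('top',(*g,.018));print(c,u,v)
E
```

```text
51.1 [0.38387967 0.30275309 0.1568427 ] [-1.79985256e+02  5.57974661e-02  1.05124342e+02] 0.08699356628335478
top r score 0.985 shift px 0.75 -0.25
top b score 0.889 shift px -0.25 2.25
scene r score 0.841 shift px -1.0 0.25
scene b score 0.995 shift px 0.5 -1.25
7.0 -1.3 94.1 -0.001 0
r [302.45994596 190.4446831 ] [304.60390788 206.93349905]
b [344.58183617 251.44658272] [342.58353727 262.19377111]
```

Emit:
arm_command:
  series: "7 -1.5 10 0 0; 0 0 15 0 0; 0 0 0 0 0; 0 0 0 0 0; 0 0 0 0 0"

```text
time_s: 51.62
tool_pos: [0.3804, 0.3103, 0.1326]
tool_rot: [180.0, 0.0, 105.2]
force: [0.1, 0.1, 0.2]
grip_width: 0.0867
grasp_force: 0.0
```

Emit:
arm_command:
  series: "-1 0.2 20 0 0; 0 0 20 0 0; 0 0 15 0 0; 0 0 10 0 0; 0 0 4.5 0 0; 0 0 0 0 0; 0 0 0 0 0; 0 0 0 0 255; 0 0 0 0 255; 0 0 0 0 255; 0 0 0 0 255; 0 0 0 0 255; 0 0 0 0 255; 0 0 0 0 255; 0 0 0 0 255"
  squeeze: 25

```text
time_s: 52.87
tool_pos: [0.3806, 0.3096, 0.0627]
tool_rot: [180.0, 0.0, 105.2]
force: [0.6, 0.9, 1.4]
grip_width: 0.0533
grasp_force: 25.0
```

Emit:
arm_command:
  series: "0 0 -5 0 255; 0 0 -15 0 255; 0 0 -20 0 255; 0 0 -20 0 255; 0 0 -20 0 255; 0 0 -15 0 255; 0 0 0 0 255; 0 0 0 0 255; 0 0 0 0 255"

```text
time_s: 53.62
tool_pos: [0.3798, 0.3088, 0.1565]
tool_rot: [-179.9, 0.1, 105.2]
force: [0.3, -0.1, -2.3]
grip_width: 0.0534
grasp_force: 25.0
```

Emit:
arm_command:
  series: "-10 1 0 0 255; -20 3 0 0 255; -21 3 0 0 255; -21 3 0 0 255; -21 3 0 0 255; -21 3 0 0 255; -21 3 0 0 255; -21 3 0 0 255; -21 3 0 0 255; -21 3 0 0 255; -21 3 0 0 255; -21 3 0 0 255; -21 3 0 0 255; -21 3 0 0 255; -10 2 0 0 255; 0 0 20 0 255; 0 0 20 0 255; 0 0 15 0 255; 0 0 0 0 255; 0 0 0 0 255"

```text
time_s: 55.28
tool_pos: [0.4964, 0.0396, 0.1014]
tool_rot: [-179.8, -0.1, 105.3]
force: [0.0, 0.4, -2.3]
grip_width: 0.0535
grasp_force: 25.0
```

Emit:
arm_command:
  series: "0 0 1 0 255; 0 0 0 0 255; 0 0 0 0 255; 0 0 0 0 255"

```text
time_s: 55.62
tool_pos: [0.4983, 0.0389, 0.1024]
tool_rot: [179.9, 0.0, 105.2]
force: [-0.5, -0.7, -2.4]
grip_width: 0.0534
grasp_force: 25.0
```

```bash
python3 chk.py y .497 .038
```

```text
55.6167 [0.4983 0.0389 0.1024] [179.9308   0.0447 105.2415] [-0.4981 -0.6758 -2.4122] 0.05341643598133491
206 295 352 [ 30.9978 -22.8429] [30.9806 16.3777]
218 282 364 [ 22.7286 -31.9249] [22.7069 24.7305]
230 276 371 [ 14.2952 -36.3465] [14.2819 29.8024]
242 272 374 [  5.7013 -39.4734] [ 5.6954 32.1886]
254 273 374 [ -3.0596 -39.1254] [-3.0564 32.515 ]
266 276 370 [-11.9902 -37.3597] [-11.9747  30.0057]
278 275 376 [-21.1406 -38.49  ] [-21.1449  34.7152]
290 270 382 [-30.5696 -42.6267] [-30.5845  39.5842]
-0.5 -1.3 24.7 0.001 0
```

Emit:
arm_command:
  series: "0 -1.3 8 0 255; 0 0 8 0 255; 0 0 5 0 255; 0 0 3 0 255; 0 0 1 0 255; 0 0 0 0 255; 0 0 0 0 255; 0 0 0 0 255"

```text
time_s: 56.33
tool_pos: [0.4957, 0.0385, 0.0767]
tool_rot: [-179.9, 0.0, 105.2]
force: [-4.8, -0.2, 4.9]
grip_width: 0.0535
grasp_force: 25.0
```

Emit:
arm_command:
  series: "0 0 -0.5 0 255; 0 0 0 0 0; 0 0 0 0 0; 0 0 0 0 0; 0 0 0 0 0; 0 0 -5 0 0; 0 0 -25 0 0; 0 0 -30 0 0; 0 0 -30 0 0; 12 -2 0 0 0; 23 -4 0 0 0; 23 -4 0 0 0; 23 -4 0 0 0; 23 -4 0 0 0; 23 -4 0 0 0; 23 -4 0 0 0; 23 -4 0 0 0; 23 -4 0 0 0; 23 -4 0 0 0; 12 -2 0 0 0"

```text
time_s: 58.0
tool_pos: [0.3955, 0.254, 0.1674]
tool_rot: [180.0, -0.0, 105.4]
force: [-0.4, -0.5, -0.5]
grip_width: 0.0871
grasp_force: 0.0
```

Emit:
arm_command:
  series: "20 0 0 0 0; 20 0 0 0 0; 0 0 0 0 0; 0 0 0 0 0; 0 0 0 0 0"

```text
time_s: 58.42
tool_pos: [0.3868, 0.2889, 0.167]
tool_rot: [-180.0, 0.0, 105.2]
force: [-0.1, -0.7, 0.1]
grip_width: 0.0871
grasp_force: 0.0
```

```bash
python3 cmp.py rby; python3 - <<'E'
from h import *
import glob
k='%.0f'%telemetry.get_obs()['time_s'];t=cv2.imread(f'pics/t_{k}.png');s=cv2.imread(f'pics/s_{k}.png')
f=lambda im,x,y,w,h,z:cv2.resize(im[y:y+h,x:x+w],None,fx=z,fy=z,interpolation=cv2.INTER_CUBIC)
A=f(t,255,170,125,125,3);B=f(s,260,180,135,133,3);C=f(t,440,195,100,110,2);D=f(s,90,205,115,100,2)
o=np.zeros((600,800,3),np.uint8);o[:375,:375]=A;o[:399,385:790]=B[:399];o[378:598,:200]=C;o[400:600,385:615]=D;cv2.imwrite('pics/final.png',o)
E
```

```text
58.4167 [0.38679884 0.28887582 0.16698812] [-1.79987352e+02  4.12220853e-02  1.05236152e+02] 0.08714220883986382
top r score 0.985 shift px 0.75 -0.25
top b score 0.734 shift px 0.75 1.0
top y score 0.216 shift px 10.0 10.0
scene r score 0.930 shift px -1.0 0.25
scene b score 0.947 shift px 0.25 -1.0
scene y score 0.806 shift px 0.25 0.0[ WARN:0@0.178] global loadsave.cpp:275 findDecoder imread_('pics/t_59.png'): can't open/read file: check file path/integrity
[ WARN:0@0.178] global loadsave.cpp:275 findDecoder imread_('pics/s_59.png'): can't open/read file: check file path/integrity
Traceback (most recent call last):
TypeError: 'NoneType' object is not subscriptable
```

Emit:
arm_command:
  series: "2 17 -5 0 0; 3 20 -5 0 0; 3 20 -5 0 0; 3 20 -5 0 0; 3 20 -5 0 0; 5 20 -5 0 0; 5 20 0 0 0; 5 20 0 0 0; 5 15 0 0 0; 20 0 0 0 0; 20 0 0 0 0; 0 0 0 0 0; 0 0 0 0 0; 0 0 0 0 0"

```text
time_s: 59.68
tool_pos: [0.534, 0.4046, 0.1968]
tool_rot: [-180.0, 0.1, 105.2]
force: [-0.2, -0.2, -0.1]
grip_width: 0.0868
grasp_force: 0.0
```

```bash
python3 cmp.py rby; python3 - <<'E'
from h import *
import glob,os
t=cv2.imread(max(glob.glob('pics/t_*.png'),key=os.path.getmtime));s=cv2.imread(max(glob.glob('pics/s_*.png'),key=os.path.getmtime))
f=lambda im,x,y,w,h,z:cv2.resize(im[y:y+h,x:x+w],None,fx=z,fy=z,interpolation=cv2.INTER_CUBIC)
A=f(t,255,170,125,125,3);B=f(s,260,180,135,133,3);C=f(t,440,195,100,110,2);D=f(s,90,205,115,100,2)
o=np.zeros((600,800,3),np.uint8);o[:375,:375]=A;o[:399,385:790]=B[:399];o[378:598,:200]=C;o[400:600,385:615]=D;cv2.imwrite('pics/final.png',o)
E
```

```text
59.6833 [0.53399299 0.40461485 0.19681376] [-1.79997803e+02  9.53145042e-02  1.05161781e+02] 0.08684797069812607
top r score 0.540 shift px 0.75 -0.5
top b score 0.400 shift px 0.25 1.0
top y score 0.815 shift px -0.5 0.25
scene r score 0.806 shift px -1.25 0.5
scene b score 0.841 shift px 0.25 -1.25
scene y score 0.996 shift px 0.5 -0.25
```

View pics/final.png

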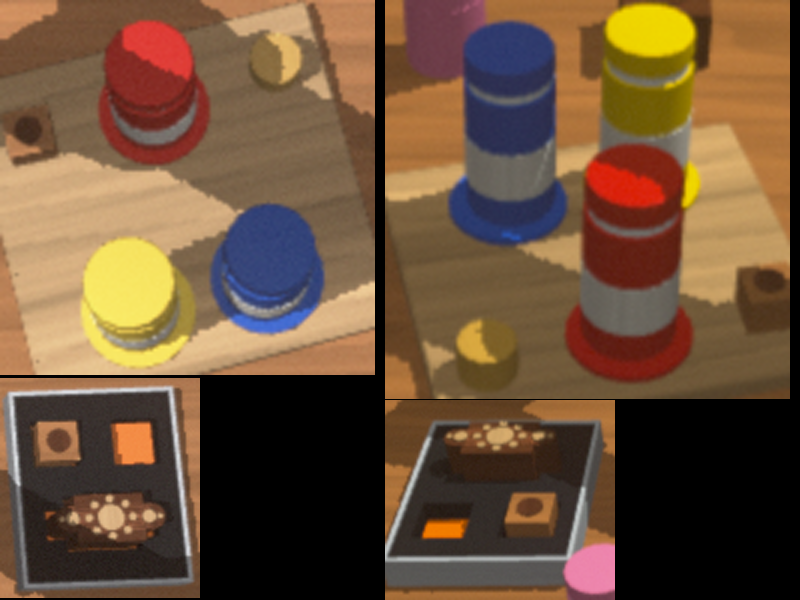

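The stand shows all three jars upright on their own spots. Scene ring edges: blue 449–567 around jar 464–555, red 565–692 around jar 581–682. The block sits flat in its cutout at (110,517). Next I'll check centring numerically.

```bash
cat > cen.py <<'E'
from h import *
import glob,os
HS={'y':((22,150,60),(36,255,255)),'b':((105,120,40),(128,255,255)),'r':((0,215,60),(4,255,255))}
G={'r':(.6245,.028),'b':(.516,-.042),'y':(.4965,.0385)}
def ext(n,p,z,r):
    a=np.linspace(0,2*np.pi,180);return np.array([proj(n,(p[0]+r*np.cos(t),p[1]+r*np.sin(t),z)) for t in a])
def up(im,k=8):return cv2.resize(im,None,fx=k,fy=k,interpolation=cv2.INTER_CUBIC)
for lab in(0,1):
  for n in('top','scene'):
    fs=f'pics/{n}0.png' if lab==0 else max(glob.glob(f'pics/{n[0]}_*.png'),key=os.path.getmtime);im=cv2.imread(fs)
    for c,p in G.items():
        L=ext(n,p,.133,.0265);S=ext(n,p,.018,.036);A=np.vstack([L,S]);x0,y0=(A.min(0)-6).astype(int);x1,y1=(A.max(0)+6).astype(int)
        m=cv2.inRange(cv2.cvtColor(up(im[y0:y1,x0:x1]),cv2.COLOR_BGR2HSV),*HS[c]);k,l,s,_=cv2.connectedComponentsWithStats(m)
        if k<2:print(n,c,'none');continue
        rr,cc=np.where(m>0);rr=(rr+.5)/8-.5+y0;cc=(cc+.5)/8-.5+x0
        top,bot=rr.min(),rr.max();pm=L[:,1].min(),S[:,1].max()
        # horizontal: lid centre from rows near the lid's middle, spot centre from rows near the spot's middle
        h=lambda y:(cc[abs(rr-y)<1].min()+cc[abs(rr-y)<1].max())/2
        dy=top-pm[0];lx=h(L[:,1].mean()+dy);sx=h(S[:,1].mean()+bot-pm[1])
        # px per m
        J=np.array([proj(n,(p[0]+.01,p[1],.133))-proj(n,(*p,.133)),proj(n,(p[0],p[1]+.01,.133))-proj(n,(*p,.133))]).T*100
        d=np.array([(lx-sx)-(L[:,0].mean()-S[:,0].mean()),(top-bot)-(pm[0]-pm[1])]);print(lab,n,c,'jar-spot px',d.round(2),'mm xy',(np.linalg.solve(J,d)*1e3).round(1))
E
python3 cen.py
```

```text
top r none
0 top b jar-spot px [-1.72  0.34] mm xy [-0.5  3. ]
0 top y jar-spot px [ 2.08 -0.04] mm xy [ 0.  -3.5]
0 scene r jar-spot px [0.3  0.17] mm xy [0.4 0.5]
0 scene b jar-spot px [14.74  1.02] mm xy [ 2.7 25.2]
0 scene y jar-spot px [-15.74   6.89] mm xy [ 20.4 -28. ]
top r none
1 top b jar-spot px [-2.41  2.72] mm xy [-4.6  4.2]Traceback (most recent call last):
  File "cen.py", line 12, in <module>
    L=ext(n,p,.133,.0265);S=ext(n,p,.018,.036);A=np.vstack([L,S]);x0,y0=(A.min(0)-6).astype(int);x1,y1=(A.max(0)+6).astype(int)
  File "cen.py", line 6, in ext
    a=np.linspace(0,2*np.pi,180);return np.array([proj(n,(p[0]+r*np.cos(t),p[1]+r*np.sin(t),z)) for t in a])
                                                  ~~~~^^^^^^^^^^^^^^^^^^^^^^^^^^^^^^^^^^^^^^^^^
  File "h.py", line 17, in proj
    c=cams.calibration(n);K=c['K']
ValueError: time passes only in moves, steps and waits
```

Measured against the first pictures, red and yellow are within about 1.5 mm. Blue is about 3 mm off toward −x, so I'll regrip it and shift it.

Emit:
arm_command:
  series: "-14 -4 1 0 0; -26 -8 2 0 0; -26 -8 2 0 0; -26 -8 2 0 0; -26 -8 2 0 0; -26 -8 2 0 0; -26 -8 2 0 0; -26 -9 2 0 0; -26 -9 2 0 0; -26 -9 2 0 0; -26 -9 2 0 0; -26 -9 2 0 0; -26 -9 2 0 0; -26 -9 2 0 0; -26 -9 2 0 0; -26 -9 2 0 0; -22 -4 2 0 0; 0 0 0 0 0; 0 0 0 0 0; 0 0 0 0 0"

```text
time_s: 61.45
tool_pos: [0.5128, -0.0408, 0.1643]
tool_rot: [180.0, 0.0, 105.2]
force: [-0.7, 0.0, -0.2]
grip_width: 0.0872
grasp_force: 0.0
```

```bash
python3 - <<'E'
from h import *
o=telemetry.get_obs();print(o['tool_pos'],o['tool_rot'])
rows((.5155,-.0424,.0775),105.2,1)
E
```

```text
[ 0.51283846 -0.04081554  0.16433131] [1.79984470e+02 2.79689323e-03 1.05197001e+02]
-2.2 2.2 86.8 -0.000 0
```

Emit:
arm_command:
  series: "-2.2 2.2 10 0 0; 0 0 20 0 0; 0 0 20 0 0; 0 0 20 0 0; 0 0 12 0 0; 0 0 4.5 0 0; 0 0 0 0 0; 0 0 0 0 0; 0 0 0 0 255; 0 0 0 0 255; 0 0 0 0 255; 0 0 0 0 255; 0 0 0 0 255; 0 0 0 0 255; 0 0 0 0 255; 0 0 0 0 255; 0 0 -6 0 255; 0 0 0 0 255; 0 0 0 0 255; 0 0 0 0 255"
  squeeze: 25

```text
time_s: 63.12
tool_pos: [0.5155, -0.0425, 0.0835]
tool_rot: [-180.0, 0.0, 105.2]
force: [-0.2, 0.2, -2.7]
grip_width: 0.0538
grasp_force: 25.0
```

Emit:
arm_command:
  series: "-0.8 2.7 0 0 255; 0 0 0 0 255; 0 0 0 0 255; 0 0 3 0 255; 0 0 2 0 255; 0 0 0.8 0 255; 0 0 0 0 255; 0 0 0 0 255; 0 0 0 0 255"

```text
time_s: 63.87
tool_pos: [0.5183, -0.0425, 0.0778]
tool_rot: [-180.0, 0.0, 105.2]
force: [-0.6, -0.1, -0.5]
grip_width: 0.0535
grasp_force: 25.0
```

Now I release and retreat over the tray, then recheck.

Emit:
arm_command:
  series: "0 0 0.3 0 255; 0 0 0 0 0; 0 0 0 0 0; 0 0 0 0 0; 0 0 0 0 0; 0 0 -5 0 0; 0 0 -25 0 0; 0 0 -30 0 0; 0 0 -25 0 0; 12 -1 -5 0 0; 23 -2 -5 0 0; 23 -3 0 0 0; 23 -2 0 0 0; 23 -2 0 0 0; 23 -3 0 0 0; 23 -2 0 0 0; 23 -2 0 0 0; 23 -3 0 0 0; 23 -2 0 0 0; 23 -2 0 0 0"

```text
time_s: 65.53
tool_pos: [0.4307, 0.1859, 0.1723]
tool_rot: [-180.0, 0.1, 105.3]
force: [1.1, 0.4, -0.5]
grip_width: 0.087
grasp_force: 0.0
```

Emit:
arm_command:
  series: "23 -3 0 0 0; 23 -2 0 0 0; 23 -3 0 0 0; 23 -2 0 0 0; 23 -2 0 0 0; 12 -1 0 0 0; 0 0 0 0 0; 0 0 0 0 0; 0 0 0 0 0; 0 0 0 0 0"

```text
time_s: 66.37
tool_pos: [0.3863, 0.3025, 0.1723]
tool_rot: [-180.0, 0.1, 105.1]
force: [-0.4, -0.7, -0.5]
grip_width: 0.087
grasp_force: 0.0
```

```bash
sed -i 's/^from cell import.*/&\nimport functools\ncams_cal=functools.lru_cache(None)(cams.calibration)/; s/c=cams.calibration(n)/c=cams_cal(n)/' h.py; python3 cmp.py rby; python3 cen.py
```

```text
66.3667 [0.38634324 0.3025155  0.17231925] [-1.79994399e+02  6.04572371e-02  1.05130503e+02] 0.08699901092404196
top r score 0.985 shift px 0.75 -0.25
top b score 0.863 shift px 0.0 0.25
top y score 0.229 shift px 8.25 6.0
scene r score 0.932 shift px -1.0 0.25
scene b score 0.977 shift px 0.25 -0.25
scene y score 0.806 shift px 0.25 0.0
top r none
0 top b jar-spot px [-1.72  0.34] mm xy [-0.5  3. ]
0 top y jar-spot px [ 2.08 -0.04] mm xy [ 0.  -3.5]
0 scene r jar-spot px [0.3  0.17] mm xy [0.4 0.5]
0 scene b jar-spot px [14.74  1.02] mm xy [ 2.7 25.2]
0 scene y jar-spot px [-15.74   6.89] mm xy [ 20.4 -28. ]
top r none
1 top b jar-spot px [-2.04  0.84] mm xy [-1.4  3.5]
1 top y jar-spot px [2.21 1.21] mm xy [-2.2 -3.7]
1 scene r jar-spot px [-0.57  0.55] mm xy [ 1.3 -0.9]
1 scene b jar-spot px [1.24 1.15] mm xy [3.2 2.2]
1 scene y jar-spot px [-16.37   4.51] mm xy [ 13.4 -28.8]
```

```bash
python3 -c "
from cell import env
print(env.sign_off())"
```

```text
the job is handed in; nothing more can be done
None
```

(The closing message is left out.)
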